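Left- and right-hand rack brackets into their roofed bins

ROBOT

A 6-joint arm with a two-finger parallel gripper is mounted at the origin on a cart in front of the work surface, level with it; the furniture and walls round the work are solid. World frame = base frame: x ahead of the robot, y to its left, z up, the work surface at z = 0. Lengths are in m, angles in rad, forces in N, time in s.
With the tool pointing down it reaches from about 0.375 to 0.9 m from the base axis. Payload 3.1 kg.
Tool frame: the origin (TCP) lies on the centre line of the jaws, within the pads' length; the fingertips stand 14 mm ahead of it and the grasp point (between the pads) lies 5 mm behind it; z points along the fingers, y is the line along which they close (so a half turn about z gives the same grasp; the last joint's range is limited). The gripper opens to 87 mm and grips with 3 to 60 N. Pads are 19 mm wide; open, the fingers measure 117 mm over their backs; the gripper's body (75 mm by 190 mm) begins 51 mm behind the grasp point.
Start: joints at [-1.458, 0.527, 1.433, -0, 1.181, -0.178], TCP at [0.179, -0.599, 0.237] pointing down, gripper open.
Joint ranges: [-3.08, 3.08], [-0.75, 2.2], [0.22, 2.44], [-1.43, 4.57], [0, 2.65], [-2.85, 2.85]. Speed limits (rad/s): [2.79, 2.79, 3.14, 3.14, 3.14, 3.14].

INTERFACE

Orientations are given as a unit quaternion [x, y, z, w].
In Python, from rig import robot gives the robot as it stands.
- The arm moves only by the tool move_arm, never from a script. Its argument "commands" is a list of rows, each an object with "hand": the finger opening in cm, from 0 to 8.7; "travel": the shift along the tool's x, y, z in cm, a list of three; "twist": the turn, a rotation vector about the tool's x, y, z in degrees, a list of three. In form: [{"hand": hand, "travel": [dx, dy, dz], "twist": [wx, wy, wz]}, ...]. A call has 1 to 5 rows; each row shifts and turns the commanded pose from where the row before left it, along the tool's axes as they then stand; what a row does not reach is not made up. A row lasts 1/12 s, in which the tool goes at most 41.7 mm and 7.16 degrees, less where a joint would pass 70% of its speed; a pose out of reach is approached as far as the arm can. A call is refused whole if a number of a shift passes 4.17 or a number of a turn 7.16, either way. A call with a gripper value outside its range is refused whole. The fingers move at their own pace and stop on an object; "force" is the grip in N (left out, the last holds). Time passes only in rows, so rows that do not move let the fingers close. It gives the time, the measured TCP pose, the force, the opening and the grip force at its end, in the units of the state.
- robot.get_obs(): the state, without advancing time (a new reading comes with each control period).
- robot.camera(name): name is "scene" or "top" or "wrist"; returns a dict with "frame" (400x640x3 uint8, red, green, blue), "fov_y" (degrees; the focal length in pixels is half the picture's height over the tangent of half this angle, whatever the lens; pixels are square), "cx", "cy" (the principal point, pixels), "extrinsics" (4x4, takes a point from camera to world coordinates); the wrist camera has in their place "T_tool_cam" (4x4, takes a point from camera to tool coordinates, whose origin is the TCP and whose axes are the flange's). Camera axes: x right, y down, z forward; pixel columns grow to the right and rows downward; lengths in m; the calibration is good to about 2 mm. A picture is of the moment at which its call begins: read the wrist's pose just before it. There is no depth.
- robot.hand_in(): hands the job in; it is judged then, once.
The state is a dict: "time": time; "q": joint angles; "joint_velocities": joint speeds; "joint_torque": joint torques, N m; "position": TCP position; "tool_rot": TCP orientation; "ft_force": force on the tool from outside, world axes, zero at the start; "moment": the same for the moment, N m; "grip_width": finger opening in m; "grip_force": force on a finger pad.
Only numpy, scipy, OpenCV 4.12 (cv2) and the standard library are available. Lean on these libraries where they do the work, as an engineer would, in place of code of your own. Each camera call takes 0.05 s, during which the arm holds its last target. There are 200 camera calls.

TASK

Sort the three loose rack brackets: left-hand ones into the bin that has a left-hand sample bracket on its roof, right-hand ones into the bin with the right-hand sample. Lay each flat on its base, nose first, and push it fully home against the rear wall under the roof. Do not disturb the strip holder or the well plate.

Things in the scene. Friction and masses are not known exactly. Their poses are not given: they have to be found in the camera images.
- left_bracket_1: Loose left-hand angle bracket, bare aluminium, 90 x 42 x 56 mm, 0.13 kg. Origin: centre of the underside; x runs from the tall end (-45 mm, at the start roughly toward the robot) to the half-round nose, z up. Base 6 mm thick; end flange 30 mm high over the full width at x -45 to -39. Ear on the left seen from the tall end. Centre of mass x -14, y +7 mm. Friction, weight vary.
- left_bracket_2: Loose left-hand angle bracket, bare aluminium, 90 x 42 x 56 mm, 0.13 kg. Origin: centre of the underside; x runs from the tall end (-45 mm, at the start roughly toward the robot) to the half-round nose, z up. Base 6 mm thick; end flange 30 mm high over the full width at x -45 to -39. Ear on the left seen from the tall end. Centre of mass x -14, y +7 mm. Friction, weight vary.
- right_bracket: Loose right-hand angle bracket, bare aluminium, 90 x 42 x 56 mm, 0.13 kg. Origin: centre of the underside; x runs from the tall end (-45 mm, at the start roughly toward the robot) to the half-round nose, z up. Base 6 mm thick; end flange 30 mm high over the full width at x -45 to -39. Ear on the right seen from the tall end. Centre of mass x -14, y -7 mm. Friction, weight vary.
- left_bracket_1_ear (a point): Grip point in the upright ear of left_bracket_1, at (-21, +16, 37) mm from its origin. The ear is 10 mm thick (y), 56 mm high, from x -45 to -5 mm; a thinner brace slopes from it down to the base at x = +20 mm. Pinch it across its thickness, from above or tilted.
- left_bracket_2_ear (a point): Grip point in the upright ear of left_bracket_2, at (-21, +16, 37) mm from its origin. The ear is 10 mm thick (y), 56 mm high, from x -45 to -5 mm; a thinner brace slopes from it down to the base at x = +20 mm. Pinch it across its thickness, from above or tilted.
- right_bracket_ear (a point): Grip point in the upright ear of right_bracket, at (-21, -16, 37) mm from its origin. The ear is 10 mm thick (y), 56 mm high, from x -45 to -5 mm; a thinner brace slopes from it down to the base at x = +20 mm. Pinch it across its thickness, from above or tilted.
- left_bin_roof (a point): Middle of the front edge of the roof of left_bin, underside: (-26, 0, 105) mm from its origin. Roof 5 mm thick, 98 mm deep, full width; the sample stands 56 mm high on it, from 3 mm behind the edge. A gripper pointing straight down strikes the roof: the last stretch needs the tool tilted some 30 to 45 deg, fingertips forward.
- right_bin_roof (a point): Middle of the front edge of the roof of right_bin, underside: (-26, 0, 105) mm from its origin. Roof 5 mm thick, 98 mm deep, full width; the sample stands 56 mm high on it, from 3 mm behind the edge. A gripper pointing straight down strikes the roof: the last stretch needs the tool tilted some 30 to 45 deg, fingertips forward.
- left_bin_rear (a point): Foot of the rear wall of left_bin, middle of its inner face, on the floor: (72, 0, 10) mm from its origin. A bracket home against it lies wholly under the roof, its tall end 8 mm behind the roof's edge. One way: set it nose first on the ledge, let go, push its end flange near mid-width with the closed fingertips until it is felt to stop.
- right_bin_rear (a point): Foot of the rear wall of right_bin, middle of its inner face, on the floor: (72, 0, 10) mm from its origin. A bracket home against it lies wholly under the roof, its tall end 8 mm behind the roof's edge. One way: set it nose first on the ledge, let go, push its end flange near mid-width with the closed fingertips until it is felt to stop.
- left_bracket_1_nose (a point): Tip of the half-round nose of left_bracket_1, 45 mm ahead of its origin, 3 mm above its underside.
- left_bracket_2_nose (a point): Tip of the half-round nose of left_bracket_2, 45 mm ahead of its origin, 3 mm above its underside.
- right_bracket_nose (a point): Tip of the half-round nose of right_bracket, 45 mm ahead of its origin, 3 mm above its underside.
- left_bin: Fixed grey bin for left-hand brackets, told by the sample bracket on its roof (ear on the left from the front). The bins may stand either way round. Origin: underside, mid-width; +x into the bin. Floor top z 10 mm, from x -98 (front edge, no lip) to the rear wall x +72. Side walls' inner faces y +-90, 20 mm high (z) beside the open ledge in front of the roof. Holds two brackets side by side.
- right_bin: Fixed grey bin for right-hand brackets, told by the sample bracket on its roof (ear on the right from the front). The bins may stand either way round. Origin: underside, mid-width; +x into the bin. Floor top z 10 mm, from x -98 (front edge, no lip) to the rear wall x +72. Side walls' inner faces y +-90, 20 mm high (z) beside the open ledge in front of the roof. Holds two brackets side by side.
- strip_holder: Bystander: loose white box of tips, 52 x 90 x 34 mm, standing between the bins; origin at the centre of its underside.
- well_plate_a: Bystander: loose flat white well plate, 86 x 128 x 14 mm, on the right of the work; origin at the centre of its underside.
Things that resemble listed ones, but are neither listed nor needed, are in the scene too. Leave any blue look-alike of the left_bracket_2 alone.

How it is judged:
At the end, for the whole second after the job is handed in: Every bracket lies flat on its base (within 0.15 rad) on the floor of the bin of its own hand, nose within about 11 mm of the rear wall, between the side walls, and at rest (x of left_bracket_1_nose in the frame of left_bin between 0.0615 and 0.08 m and y of left_bracket_1_nose in the frame of left_bin between -0.09 and 0.09 m and z of left_bracket_1_nose in the frame of left_bin between 0.005 and 0.028 m and angle between each of left_bracket_1, left_bracket_2, right_bracket's own z axis and vertical below 0.15 rad and linear speed of each of left_bracket_1, left_bracket_2, right_bracket below 0.02 m/s and x of left_bracket_2_nose in the frame of left_bin between 0.0615 and 0.08 m and y of left_bracket_2_nose in the frame of left_bin between -0.09 and 0.09 m and z of left_bracket_2_nose in the frame of left_bin between 0.005 and 0.028 m and x of right_bracket_nose in the frame of right_bin between 0.0615 and 0.08 m and y of right_bracket_nose in the frame of right_bin between -0.09 and 0.09 m and z of right_bracket_nose in the frame of right_bin between 0.005 and 0.028 m); the robot touches nothing.
It fails at once if the strip holder is pushed more than 30 mm from its place (distance of strip_holder from where it was at the start of the episode above 0.03 m).
It fails at once if the well plate is pushed more than 30 mm from its place (distance of well_plate_a from where it was at the start of the episode above 0.03 m).
It also fails if it takes over 72 s, if anything falls off the work surface, if the arm or the gripper's body presses on something with over 40 N, if the wrist force passes 120 N, or if a joint passes its speed limit or range.

## Working session

There is one attempt and no reset: what is moved stays moved. The work goes in short steps, Python scripts to look and compute and a tool call to move; the robot and the scene stay as the last step left them, time stands still between calls to the robot, and variables do not carry over. Pictures are saved under pics/ and viewed, at most 10 in all, crops included, and the job is handed in when it is done.

Besides the shell and the picture viewer there is one more tool, called after "Emit:" as name([rows], argument=value, ...), one row to a line, values as JSON. move_arm: Moves the arm, as the interface text tells. Its arguments: {"type":"object","properties":{"commands":{"type":"array"},"force":{"type":"number"}},"required":["commands"]}

```bash
ls; mkdir -p pics; python3 - <<'E'
from rig import robot
import cv2,numpy as np
o=robot.get_obs(); print({k:np.round(v,3).tolist() for k,v in o.items()})
for n in("scene","top"):
    c=robot.camera(n); cv2.imwrite(f"pics/{n}0.png",c["frame"][:,:,::-1]); print(n,c["fov_y"],c["cx"],c["cy"],np.round(c["extrinsics"],3).tolist(),[k for k in c])
c=robot.camera("wrist");print(c["fov_y"],np.round(c["T_tool_cam"],3).tolist())
E
```

```text
pics
{'time': 0.0, 'q': [-1.458, 0.528, 1.434, -0.0, 1.181, -0.179], 'joint_velocities': [-0.001, -0.0, -0.002, -0.0, -0.001, -0.001], 'joint_torque': [-0.001, -44.004, -17.659, 0.063, 0.058, -0.0], 'position': [0.179, -0.598, 0.236], 'tool_rot': [0.989, 0.145, 0.0, -0.001], 'ft_force': [-0.27, 0.821, 0.11], 'moment': [0.001, 0.014, -0.024], 'grip_force': 0.0, 'grip_width': 0.087}
scene 45.251340189282274 322.1701486733043 200.39594947088307 [[-0.704, -0.378, 0.601, -0.389], [-0.71, 0.383, -0.591, 0.81], [-0.007, -0.843, -0.538, 0.963], [0.0, 0.0, 0.0, 1.0]] ['frame', 'fov_y', 'cx', 'cy', 'extrinsics']
top 56.36721831090096 323.0682945500289 198.9326467157352 [[-0.027, -0.99, 0.141, 0.477], [-1.0, 0.028, 0.006, -0.158], [-0.01, -0.141, -0.99, 1.111], [0.0, 0.0, 0.0, 1.0]] ['frame', 'fov_y', 'cx', 'cy', 'extrinsics']
62.808514802387336 [[0.001, -0.97, -0.243, 0.066], [1.0, 0.001, -0.001, 0.001], [0.001, -0.243, 0.97, -0.149], [0.0, 0.0, 0.0, 1.0]]
```

View pics/top0.png

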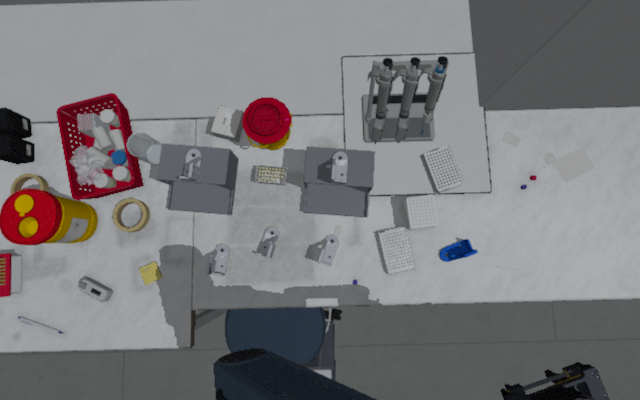

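View pics/scene0.png

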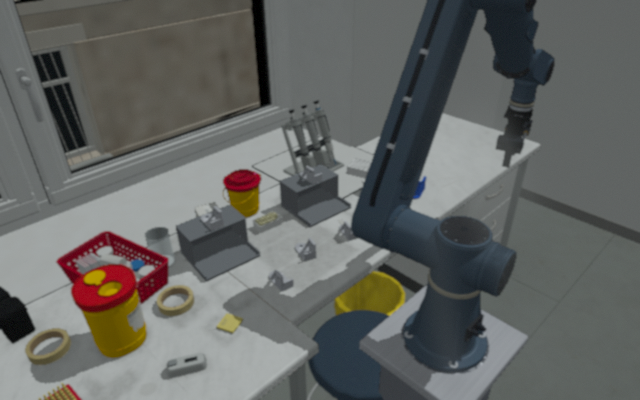

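The top view shows three loose grey brackets near (220,258), (267,240) and (323,249). The bins are near (202,180) and (338,180), and the strip holder is at (270,174). Possible confusions are the sample brackets on the roofs at (192,165) and (340,165), and the blue look-alike at (458,250). The scene view shows the same items, partly hidden by the arm. Next is a close crop.

```bash
python3 - <<'E'
import cv2
a=cv2.imread("pics/top0.png")[140:280,150:380]
cv2.imwrite("pics/crop1.png",cv2.convertScaleAbs(cv2.resize(a,None,fx=3.45,fy=3.45,interpolation=cv2.INTER_CUBIC),alpha=1.3))
E
```

```text
(no output)
```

View pics/crop1.png

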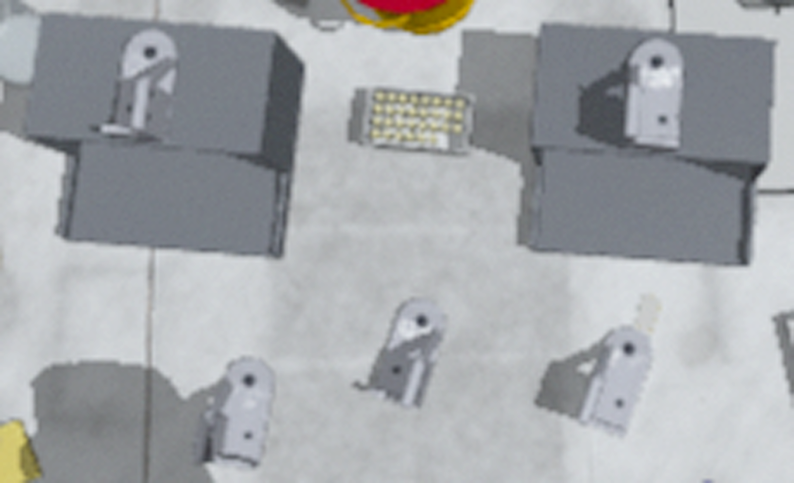

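The crop shows the following:
- Left loose bracket at crop (247,410): ear on the left.
- Middle bracket at (405,355): ear on the right.
- Right bracket at (620,380): ear on the left.
- Roof sample at (145,90): ear looks to be on the right.
- Roof sample at (655,90): ear looks to be on the left.

I'll check the hands with the wrist camera, after getting rough positions.

```bash
cat > h.py <<'E'
import numpy as np, cv2
from rig import robot
from scipy.spatial.transform import Rotation as R
np.set_printoptions(precision=4,suppress=True)
def tool():
    o=robot.get_obs(); T=np.eye(4); T[:3,:3]=R.from_quat(o["tool_rot"]).as_matrix(); T[:3,3]=o["position"]; return T
def shot(n,name=None):
    Tt=tool(); c=robot.camera(n)
    E=c["extrinsics"] if n!="wrist" else Tt@np.array(c["T_tool_cam"])
    f=c["frame"].shape[0]/2/np.tan(np.radians(c["fov_y"])/2)
    if name: cv2.imwrite(f"pics/{name}.png",c["frame"][:,:,::-1]); np.savez(f"pics/{name}.npz",E=E,f=f,cx=c["cx"],cy=c["cy"])
    return name
def ray(name,uv,z):
    d=np.load(f"pics/{name}.npz"); uv=np.atleast_2d(uv).astype(float); E=d["E"]
    v=np.c_[(uv[:,0]-d["cx"])/d["f"],(uv[:,1]-d["cy"])/d["f"],np.ones(len(uv))]@E[:3,:3].T
    return E[:3,3]+v*((z-E[2,3])/v[:,2])[:,None]
def down(yaw,tilt=0):
    """tool x at world heading yaw (rad); tilt (deg) fingertips forward along that heading"""
    return (R.from_euler('z',yaw)*R.from_euler('x',np.pi)*R.from_euler('y',-tilt,degrees=True))
def go(p,rot,p0=None,r0=None):
    """shift and turn in tool axes (cm, deg) from the present (or given) pose"""
    T=tool(); p0=T[:3,3] if p0 is None else np.array(p0); r0=R.from_matrix(T[:3,:3]) if r0 is None else r0
    return r0.inv().apply(np.array(p)-p0)*100, np.degrees((r0.inv()*rot).as_rotvec())
E
python3 - <<'E'
from h import *
print(down(0,40).apply([0,0,1]))
shot("top","top1")
k=lambda a:np.array(a)/3.45+[150,140]
print("holes",ray("top1",k([(250,380),(422,320),(628,349)]),.006)[:,:2])
print("tail",ray("top1",k([(235,463),(390,400),(590,425)]),.006)[:,:2])
print("ledge",ray("top1",k([(65,240),(280,255),(535,248),(748,264)]),.01)[:,:2])
print(tool()); print(go([.36,-.13,.30],down(0)))
E
```

```text
[-0.6428 -0.     -0.766 ]
holes [[ 0.4904  0.1484]
 [ 0.5373  0.0013]
 [ 0.5078 -0.1743]]
tail [[ 0.4212  0.1603]
 [ 0.4703  0.029 ]
 [ 0.4448 -0.1403]]
ledge [[ 0.6145  0.3087]
 [ 0.5962  0.1226]
 [ 0.5962 -0.097 ]
 [ 0.5773 -0.2792]]
[[ 0.958   0.2867 -0.0002  0.1792]
 [ 0.2867 -0.958   0.0014 -0.5983]
 [ 0.0002 -0.0014 -1.      0.2359]
 [ 0.      0.      0.      1.    ]]
(array([ 30.7534, -39.6887,  -6.3478]), array([-0.0786,  0.0007, 16.6613]))
```

Emit:
move_arm([
  {"hand": 8.7,"travel": [2.9,-2.8,-0.7],"twist": [0,0,0]},
  {"hand": 8.7,"travel": [2.9,-2.8,-0.7],"twist": [0,0,0]},
  {"hand": 8.7,"travel": [2.9,-2.8,-0.7],"twist": [0,0,0]},
  {"hand": 8.7,"travel": [2.9,-2.8,-0.7],"twist": [0,0,0]},
  {"hand": 8.7,"travel": [2.9,-2.8,-0.7],"twist": [0,0,0]},
])

```text
time: 0.62
position: [0.2784, -0.4212, 0.2716]
tool_rot: [0.99, 0.144, 0.0, -0.0]
ft_force: [0.9, 0.3, 0.5]
grip_width: 0.087
grip_force: 0.0
```

Emit:
move_arm([
  {"hand": 8.7,"travel": [2.9,-2.8,-0.7],"twist": [0,0,0]},
  {"hand": 8.7,"travel": [2.9,-2.8,-0.7],"twist": [0,0,0]},
  {"hand": 8.7,"travel": [2.9,-2.8,-0.7],"twist": [0,0,0]},
  {"hand": 8.7,"travel": [2.9,-2.8,-0.7],"twist": [0,0,0]},
  {"hand": 8.7,"travel": [2.9,-2.8,-0.7],"twist": [0,0,0]},
])

```text
time: 1.03
position: [0.3772, -0.2454, 0.3069]
tool_rot: [0.989, 0.145, 0.0, 0.0]
ft_force: [0.5, 0.0, 0.2]
grip_width: 0.0873
grip_force: 0.0
```

Emit:
move_arm([
  {"hand": 8.7,"travel": [2.9,-2.8,-0.7],"twist": [0,0,0]},
  {"hand": 8.7,"travel": [2.9,-2.8,-0.7],"twist": [0,0,0]},
  {"hand": 8.7,"travel": [2.9,-2.8,-0.7],"twist": [0,0,0]},
  {"hand": 8.7,"travel": [2.9,-2.8,-0.7],"twist": [0,0,0]},
  {"hand": 8.7,"travel": [2.9,-2.8,-0.7],"twist": [0,0,0]},
])

```text
time: 1.45
position: [0.4759, -0.0696, 0.342]
tool_rot: [0.989, 0.145, 0.0, 0.0]
ft_force: [0.3, -1.1, -0.2]
grip_width: 0.0874
grip_force: 0.0
```

Emit:
move_arm([
  {"hand": 8.7,"travel": [2.9,-2.8,-0.7],"twist": [0,0,5.6]},
  {"hand": 8.7,"travel": [0,0,0],"twist": [0,0,5.6]},
  {"hand": 8.7,"travel": [0,0,0],"twist": [0,0,5.5]},
  {"hand": 8.7,"travel": [0,0,0],"twist": [0,0,0]},
  {"hand": 8.7,"travel": [0,0,0],"twist": [0,0,0]},
])

```text
time: 1.87
position: [0.4951, -0.0362, 0.3483]
tool_rot: [1.0, 0.001, -0.0, -0.0]
ft_force: [-0.8, 0.6, -0.0]
grip_width: 0.0867
grip_force: 0.0
```

```bash
sed -i "s/'y',-tilt/'y',tilt/" h.py; python3 - <<'E'
from h import *
print(tool()); shot("wrist","w1")
a=cv2.imread("pics/w1.png"); cv2.imwrite("pics/w1b.png",cv2.resize(a,(800,500),interpolation=cv2.INTER_CUBIC))
E
```

```text
[[ 1.      0.0022 -0.0006  0.4951]
 [ 0.0022 -1.      0.0001 -0.0362]
 [-0.0006 -0.0001 -1.      0.3483]
 [ 0.      0.      0.      1.    ]]
```

View pics/w1b.png

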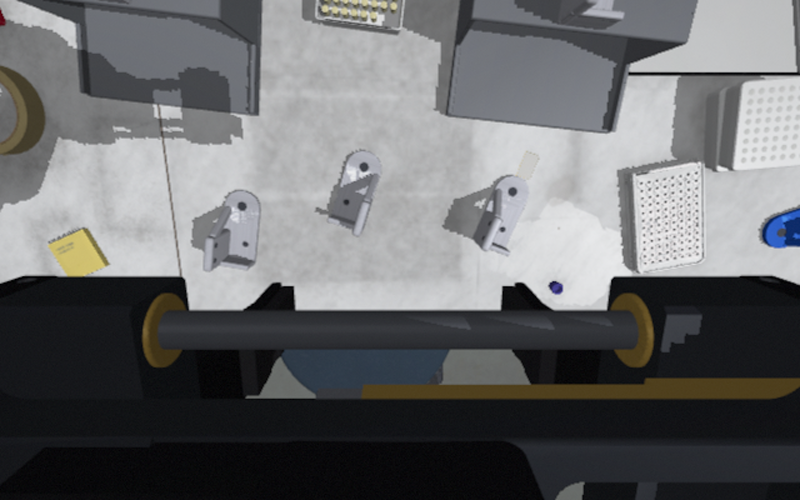

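The wrist view (800 wide) shows the loose brackets at (235,235) with its ear on the left, (355,195) with its ear on the right, and (505,215) with its ear on the left. The ledges of both bins are at the top. I'll move 12 cm forward to see the roof samples, and stack both crops in one picture.

Emit:
move_arm([
  {"hand": 5,"travel": [4,0,0],"twist": [0,0,0]},
  {"hand": 5,"travel": [4,0,0],"twist": [0,0,0]},
  {"hand": 5,"travel": [4,0,0],"twist": [0,0,0]},
  {"hand": 5,"travel": [0,0,0],"twist": [0,0,0]},
  {"hand": 5,"travel": [0,0,0],"twist": [0,0,0]},
])

```text
time: 2.33
position: [0.6163, -0.0376, 0.3469]
tool_rot: [1.0, -0.0, -0.001, -0.0]
ft_force: [-0.8, -0.2, -0.3]
grip_width: 0.061
grip_force: 0.0
```

```bash
python3 - <<'E'
from h import *
print(tool()); shot("wrist","w2")
a=cv2.imread("pics/w1.png")[112:222,155:425]; b=cv2.imread("pics/w2.png")[0:180]
out=np.vstack([cv2.resize(a,(800,326),interpolation=cv2.INTER_CUBIC),cv2.resize(b,(800,225),interpolation=cv2.INTER_CUBIC)])
cv2.imwrite("pics/c2.png",out)
E
```

```text
[[ 1.     -0.0003 -0.0022  0.6163]
 [-0.0003 -1.      0.0005 -0.0376]
 [-0.0022 -0.0005 -1.      0.3469]
 [ 0.      0.      0.      1.    ]]
```

View pics/c2.png

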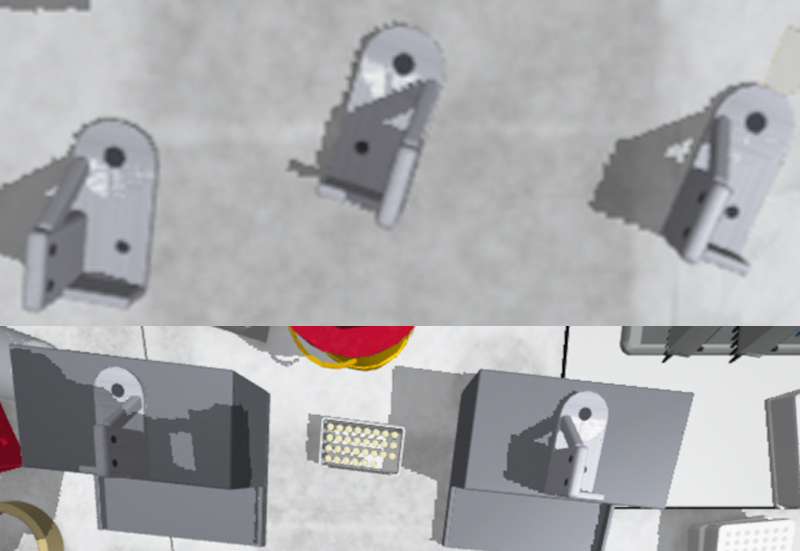

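Both hands are now clear. The right bin's sample at (583,460) has its ear on the left, so that is the left-hand bin. The left bin's sample at (120,440) has its ear on the right, so that is the right-hand bin. The middle bracket goes in the left bin, and the two outer ones go in the right bin. Now the exact poses.

```bash
python3 - <<'E'
from h import *
k=lambda a:np.array(a,float)*[270/800,110/326]+[155,112]
ang=lambda a,b:np.degrees(np.arctan2(*(b-a)[[1,0]]))
P={"L":([115,157],[122,247],[159,160],[150,270]),"M":([403,63],[361,147],[356,75],[320,180]),"R":([756,122],[732,212],[793,125],[757,225])}
for n,p in P.items():
    h=ray("w1",k(p[:2]),.005)[:,:2]; e=ray("w1",k(p[2:]),.006)[:,:2]
    t=ang(e[1],e[0]); u=np.array([np.cos(np.radians(t)),np.sin(np.radians(t))]); v=np.array([-u[1],u[0]])
    print(n,h[0],"d",np.linalg.norm(h[0]-h[1]),"holeang",ang(h[1],h[0]),"edge",t,"edge off",(e-h[0])@v, "rear rel",(h[1]-h[0])@u,(h[1]-h[0])@v)
# bins from w2 ; view scale .8, row offset 326
k2=lambda a:(np.array(a,float)-[0,326])*.8
Rt=ray("w2",k2([(480,370),(693,393),(667,507),(452,486)]),.110)[:,:2]; Lt=ray("w2",k2([(12,346),(233,371),(235,488),(22,466)]),.110)[:,:2]
for n,c in(("Rroof",Rt),("Lroof",Lt)):
    print(n,c.tolist(),ang(c[0],c[1])+90,ang(c[3],c[2])+90,np.linalg.norm(c[0]-c[1]),np.linalg.norm(c[1]-c[2]))
# ledge front from w1 (800 view scale 1.25)
k3=lambda a:np.array(a,float)*.8
for z in(.0,.01,.02): print(z,ray("w1",k3([(448,115),(613,131),(86,95),(256,114)]),z)[:,:2].tolist())
E
```

```text
L [0.4902 0.1502] d 0.047165542392325975 holeang -0.6815795239176129 edge -9.069334277838745 edge off [-0.0226 -0.0226] rear rel -0.04666103764036751 -0.006880113043148721
M [0.5377 0.0026] d 0.047422481560336883 holeang -27.732671615723316 edge -20.64561890527455 edge off [0.0199 0.0199] rear rel -0.04706016636180909 0.005850854581968698
R [ 0.509  -0.1752] d 0.0472150713724945 holeang -11.091254248451017 edge -15.644979741850115 edge off [-0.0182 -0.0182] rear rel -0.04706602875672547 -0.003748586637766394
Rroof [[0.7674973637024897, -0.10975342997480922], [0.7491674438417956, -0.29656917696342866], [0.650646954705282, -0.28983142187617894], [0.6696655847555467, -0.08885420825779253]] -5.6037898010712155 -5.405846113522756 0.1877128372941375 0.09875061581232619
Lroof [[0.7861120238770595, 0.28996477891796835], [0.7666462324431703, 0.10343986027861726], [0.6677438666849473, 0.11128729999150755], [0.687260870421951, 0.303630489507525]] -5.957836588883097 -5.793954227011 0.18753789566262125 0.09921320608981832
0.0 [[0.5962981681820835, -0.09545592889417359], [0.5790835307831519, -0.28863010450638854], [0.6168679865734276, 0.3196794975725358], [0.5967331221407892, 0.12667471897411947]]
0.01 [[0.5955939952817367, -0.09429162082972149], [0.578725481418909, -0.28358176872776575], [0.6157502296914009, 0.31249694717922205], [0.5960202039036259, 0.1233727903392155]]
0.02 [[0.5948898223813901, -0.09312731276526937], [0.5783674320546662, -0.278533432949143], [0.6146324728093743, 0.3053143967859084], [0.5953072856664625, 0.1200708617043115]]
```

```bash
cat >> h.py <<'E'
BR={"L":((.4902,.1502),-8.3,1),"M":((.5377,.0026),-20.4,-1),"R":((.509,-.1752),-17.5,1)}
BIN={"l":((.704,.2045),-5.8),"r":((.686,-.195),-5.6)}
def fr(xy,yaw,p):  # local mm -> world m
    return np.r_[np.array(xy),0]+R.from_euler('z',yaw,degrees=True).apply(np.array(p,float)/1000)
def bracket_tcp(o_xy,yaw,s,tilt,z0=0,back=0):
    """TCP for pinching the ear, bracket origin o_xy, back (mm) along the tool"""
    r=down(np.radians(yaw),tilt); g=fr(o_xy,yaw,(-21,16*s,37+z0))
    return g+r.apply([0,0,.005-back/1000]), r
E
python3 - <<'E'
from h import *
k=lambda a:np.array(a,float)*[270/800,110/326]+[155,112]
ang=lambda a,b:np.degrees(np.arctan2(*(b-a)[[1,0]]))
for n,p in {"L":([42,233],[32,305]),"M":([403,145],[388,222]),"R":([724,187],[692,255])}.items():
    e=ray("w1",k(p),.054)[:,:2]; h,y,s=BR[n]; o=fr(h,y,(-24,0,0))
    print(n,"ear ang",ang(e[1],e[0]),"len",np.linalg.norm(e[0]-e[1]),"mid in bracket",R.from_euler('z',-y,degrees=True).apply(np.r_[e.mean(0),0]-o)*1000)
h,y,s=BR["R"]; o=fr(h,y,(-24,0,0))[:2]
p,r=bracket_tcp(o,y,s,30,back=80); print(p,bracket_tcp(o,y,s,30)[0]); print(go(p,r))
E
```

```text
L ear ang -13.66694343755482 len 0.03622007625903783 mid in bracket [-25.227   16.0637   0.    ]
M ear ang -11.936733954063177 len 0.03680249942668318 mid in bracket [-25.3695 -17.8891   0.    ]
R ear ang -21.83844222267135 len 0.03492970852081542 mid in bracket [-24.9741  19.       0.    ]
[ 0.4351 -0.1351  0.102 ] [ 0.4733 -0.1472  0.0327]
(array([-17.8937,   9.8126,  24.5869]), array([-4.5824, 29.9318, 17.0677]))
```

Emit:
move_arm([
  {"hand": 4.4,"travel": [-2.25,1.2,3.0],"twist": [0,0,0]},
  {"hand": 4.4,"travel": [-2.25,1.2,3.0],"twist": [0,0,0]},
  {"hand": 4.4,"travel": [-2.25,1.2,3.0],"twist": [0,0,0]},
  {"hand": 4.4,"travel": [-2.25,1.2,3.0],"twist": [0,0,0]},
  {"hand": 4.4,"travel": [-2.25,1.2,3.0],"twist": [0,0,0]},
])

```text
time: 2.8
position: [0.4999, -0.0966, 0.1985]
tool_rot: [1.0, -0.0, 0.0, 0.0]
ft_force: [-0.0, -0.3, -0.8]
grip_width: 0.0443
grip_force: 0.0
```

Emit:
move_arm([
  {"hand": 4.4,"travel": [-2.25,1.2,3.0],"twist": [0,0,0]},
  {"hand": 4.4,"travel": [-2.25,1.2,3.0],"twist": [0,0,0]},
  {"hand": 4.4,"travel": [-2.2,1.2,3.0],"twist": [0,0,0]},
  {"hand": 4.4,"travel": [0,0,0],"twist": [0,0,6.4]},
  {"hand": 4.4,"travel": [0,0,0],"twist": [0,0,6.3]},
])

```text
time: 3.22
position: [0.4315, -0.1319, 0.1078]
tool_rot: [0.993, -0.115, -0.003, -0.001]
ft_force: [0.5, -0.1, 0.9]
grip_width: 0.0439
grip_force: 0.0
```

Emit:
move_arm([
  {"hand": 4.4,"travel": [0,0,0],"twist": [0,0,6.3]},
  {"hand": 4.4,"travel": [0,0,0],"twist": [0,6,0]},
  {"hand": 4.4,"travel": [0,0,0],"twist": [0,6,0]},
  {"hand": 4.4,"travel": [0,0,0],"twist": [0,6,0]},
  {"hand": 4.4,"travel": [0,0,0],"twist": [0,6,0]},
])

```text
time: 3.63
position: [0.4386, -0.1224, 0.1092]
tool_rot: [0.976, -0.159, 0.145, 0.007]
ft_force: [-0.4, 0.4, -0.0]
grip_width: 0.0438
grip_force: 0.0
```

Emit:
move_arm([
  {"hand": 4.4,"travel": [0,0,0],"twist": [0,6,0]},
  {"hand": 4.4,"travel": [0,0,0],"twist": [0,0,0]},
  {"hand": 4.4,"travel": [0,0,0],"twist": [0,0,0]},
])

```text
time: 3.88
position: [0.4441, -0.1193, 0.1093]
tool_rot: [0.975, -0.157, 0.158, -0.0]
ft_force: [0.6, -0.2, 0.8]
grip_width: 0.0436
grip_force: 0.0
```

```bash
sed -i 's/-20.4,-1/-19,-1/; s/-17.5,1/-19,1/; s/-8.3,1/-8.5,1/' h.py; cat > grip.py <<'E'
import sys; from h import *
n=sys.argv[1]; h,y,s=BR[n]; o=fr(h,y,(-24,0,0))[:2]
print(tool()); print("pre",*go(*bracket_tcp(o,y,s,30,back=80)),"grip",*go(*bracket_tcp(o,y,s,30)))
E
python3 grip.py R; python3 - <<'E'
from h import *
shot("wrist","w3")
E
```

```text
[[ 0.9008 -0.3066  0.3076  0.4441]
 [-0.3067 -0.9505 -0.0493 -0.1193]
 [ 0.3075 -0.0499 -0.9502  0.1093]
 [ 0.      0.      0.      1.    ]]
pre [-0.514   1.5974  0.5251] [-3.0752 12.0925 -0.1381] grip [1.1617 2.0214 8.3361] [-3.0752 12.0925 -0.1381]
```

View pics/w3.png

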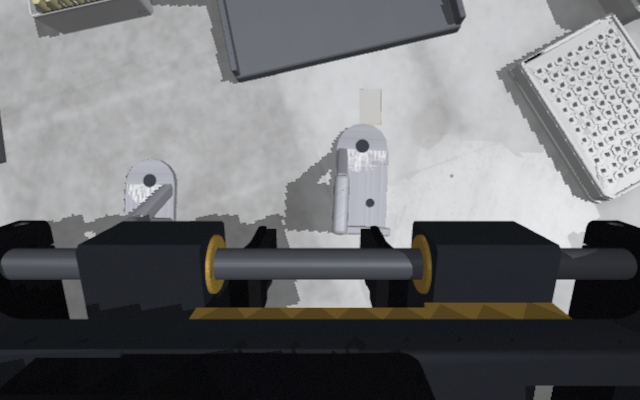

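The wrist picture shows the target bracket at (362,185), upright in the view, so the yaw of -19° is right. The tilt stalled at 18°, so I'll check the joints and use 15° instead.

```bash
sed -i 's/,s,30/,s,15/g' grip.py; python3 grip.py R; python3 -c "
from h import *
print(robot.get_obs()['q'])"
```

```text
[[ 0.9008 -0.3058  0.3081  0.4447]
 [-0.3058 -0.9508 -0.0497 -0.1196]
 [ 0.3081 -0.0494 -0.9501  0.1093]
 [ 0.      0.      0.      1.    ]]
pre [1.3754 1.5884 0.3482] [-3.0494 -2.9409  0.3162] grip [0.964  2.0127 8.3263] [-3.0494 -2.9409  0.3162]
[-0.5926  0.5062  2.1844  0.6883  0.2075  0.6387]
```

Emit:
move_arm([
  {"hand": 4.4,"travel": [0.7,0.8,0.1],"twist": [-1.5,-4,0.2]},
  {"hand": 4.4,"travel": [0.7,0.8,0.1],"twist": [-1.5,-4,0.1]},
  {"hand": 4.4,"travel": [0,0,0],"twist": [0,0,0]},
  {"hand": 4.4,"travel": [0,0,0],"twist": [0,0,0]},
])

```text
time: 4.27
position: [0.4532, -0.1254, 0.1095]
tool_rot: [0.98, -0.156, 0.125, -0.001]
ft_force: [-0.7, -0.2, -1.1]
grip_width: 0.0442
grip_force: 0.0
```

```bash
sed -i 's/,s,15/,s,10/g' grip.py; python3 grip.py R; python3 -c "
from h import *
print(robot.get_obs()['q'])"
```

```text
[[ 0.9197 -0.3063  0.2458  0.4532]
 [-0.3069 -0.951  -0.0368 -0.1254]
 [ 0.2451 -0.0416 -0.9686  0.1095]
 [ 0.      0.      0.      1.    ]]
pre [1.0818 1.3049 0.0801] [-2.5731 -4.1745  0.6249] grip [0.4977 1.6606 8.0508] [-2.5731 -4.1745  0.6249]
[-0.5744  0.5073  2.1109  0.3424  0.3108  0.9978]
```

Emit:
move_arm([
  {"hand": 4.4,"travel": [0.6,0.7,0],"twist": [-1.3,-2.1,0.3]},
  {"hand": 4.4,"travel": [0.5,0.6,0.1],"twist": [-1.3,-2.1,0.3]},
  {"hand": 4.4,"travel": [0,0,0],"twist": [0,0,0]},
  {"hand": 4.4,"travel": [0,0,0],"twist": [0,0,0]},
  {"hand": 4.4,"travel": [0,0,0],"twist": [0,0,0]},
])

```text
time: 4.68
position: [0.4572, -0.1395, 0.1096]
tool_rot: [0.983, -0.165, 0.084, 0.013]
ft_force: [-0.7, 0.2, 0.2]
grip_width: 0.044
grip_force: 0.0
```

```bash
python3 grip.py R; python3 -c "
from h import *
print(robot.get_obs()['q'])"
```

```text
[[ 0.9316 -0.3261  0.1604  0.4572]
 [-0.3217 -0.9453 -0.0533 -0.1395]
 [ 0.169  -0.002  -0.9856  0.1096]
 [ 0.      0.      0.      1.    ]]
pre [ 0.2717  0.0907 -0.0765] [-0.1057  0.2722 -0.0515] grip [0.3097 0.1054 7.9234] [-0.1057  0.2722 -0.0515]
[-0.5551  0.5161  2.0332  0.0946  0.4287  1.2652]
```

Emit:
move_arm([
  {"hand": 4.4,"travel": [0.3,0.1,2.0],"twist": [0,0.3,0]},
  {"hand": 4.4,"travel": [0,0,2.0],"twist": [0,0,0]},
  {"hand": 4.4,"travel": [0,0,2.0],"twist": [0,0,0]},
  {"hand": 4.4,"travel": [0,0,1.9],"twist": [0,0,0]},
  {"hand": 4.4,"travel": [0,0,0],"twist": [0,0,0]},
])

```text
time: 5.1
position: [0.4719, -0.1459, 0.0299]
tool_rot: [0.983, -0.165, 0.084, 0.013]
ft_force: [1.0, -0.7, -0.8]
grip_width: 0.0442
grip_force: 0.0
```

Emit:
move_arm([
  {"hand": 0.5,"travel": [0,0,0],"twist": [0,0,0]},
  {"hand": 0.5,"travel": [0,0,0],"twist": [0,0,0]},
  {"hand": 0.5,"travel": [0,0,0],"twist": [0,0,0]},
  {"hand": 0.5,"travel": [0,0,0],"twist": [0,0,0]},
  {"hand": 0.5,"travel": [0,0,0],"twist": [0,0,0]},
], force=30)

```text
time: 5.52
position: [0.4742, -0.1471, 0.0337]
tool_rot: [0.982, -0.165, 0.088, 0.015]
ft_force: [-0.1, 3.0, 2.0]
grip_width: 0.0185
grip_force: 1.1
```

```bash
python3 grip.py R
```

```text
[[ 0.9302 -0.3265  0.1674  0.4742]
 [-0.3214 -0.9452 -0.0578 -0.1471]
 [ 0.1771 -0.0001 -0.9842  0.0337]
 [ 0.      0.      0.      1.    ]]
pre [-0.21   -0.0742 -7.8744] [ 0.0062 -0.1992 -0.0576] grip [-0.2378 -0.0751  0.1255] [ 0.0062 -0.1992 -0.0576]
```

Emit:
move_arm([
  {"hand": 0.5,"travel": [0,0,0],"twist": [0,0,0]},
  {"hand": 0.5,"travel": [0,0,0],"twist": [0,0,0]},
  {"hand": 0.5,"travel": [0,0,0],"twist": [0,0,0]},
  {"hand": 0.5,"travel": [0,0,0],"twist": [0,0,0]},
  {"hand": 0.5,"travel": [0,0,0],"twist": [0,0,0]},
], force=30)

```text
time: 5.93
position: [0.474, -0.1468, 0.0334]
tool_rot: [0.982, -0.165, 0.087, 0.015]
ft_force: [-0.5, 2.4, 7.4]
grip_width: 0.0097
grip_force: 30.0
```

Emit:
move_arm([
  {"hand": 0.5,"travel": [0.3,0,-2],"twist": [0,0,0]},
  {"hand": 0.5,"travel": [0.5,0,-3],"twist": [0,0,0]},
  {"hand": 0.5,"travel": [0.5,0,-3],"twist": [0,0,0]},
  {"hand": 0.5,"travel": [0,0,0],"twist": [0,0,0]},
  {"hand": 0.5,"travel": [0,0,0],"twist": [0,0,0]},
])

```text
time: 6.35
position: [0.4737, -0.1472, 0.1153]
tool_rot: [0.982, -0.165, 0.089, 0.015]
ft_force: [0.0, -1.3, -0.7]
grip_width: 0.0098
grip_force: 30.0
```

```bash
cat > place.py <<'E'
# place.py bin y(mm) s tilt_deg [origin_x]
import sys; from h import *
b,y,s,t,x=sys.argv[1],*map(float,sys.argv[2:6]); xy,yaw=BIN[b]
o=fr(xy,yaw,(x,y,0))[:2]; T=tool(); print(T)
print("tilt",np.degrees(np.arctan2(T[2,0],-T[2,2])))
for z in(70,1):
    p,r=bracket_tcp(o,yaw,s,t,z0=10+z); print("above" if z>1 else "set",p,*go(p,r))
E
python3 place.py r -38 1 10 -47
```

```text
[[ 0.9299 -0.3263  0.1695  0.4737]
 [-0.3209 -0.9452 -0.0593 -0.1472]
 [ 0.1795  0.0007 -0.9838  0.1153]
 [ 0.      0.      0.      1.    ]]
tilt 10.341898458277154
above [ 0.617  -0.2103  0.1121] [15.297   1.2861  3.1193] [  2.415   -0.3355 -13.2288]
set [ 0.617  -0.2103  0.0431] [14.0583  1.2811  9.9072] [  2.415   -0.3355 -13.2288]
```

Emit:
move_arm([
  {"hand": 0.5,"travel": [3.8,0.3,0.8],"twist": [0,0,0]},
  {"hand": 0.5,"travel": [3.8,0.3,0.8],"twist": [0,0,0]},
  {"hand": 0.5,"travel": [3.8,0.3,0.8],"twist": [0,0,0]},
  {"hand": 0.5,"travel": [2,0.3,0.4],"twist": [1.2,-0.2,-6.6]},
  {"hand": 0.5,"travel": [0,0,0],"twist": [1.2,-0.2,-6.6]},
])

```text
time: 6.77
position: [0.603, -0.2055, 0.1084]
tool_rot: [0.995, -0.046, 0.087, 0.004]
ft_force: [0.2, -0.3, -1.9]
grip_width: 0.0101
grip_force: 30.0
```

Emit:
move_arm([
  {"hand": 0.5,"travel": [0,0,0],"twist": [0,0,0]},
  {"hand": 0.5,"travel": [0,0,0],"twist": [0,0,0]},
  {"hand": 0.5,"travel": [0,0,0],"twist": [0,0,0]},
])

```text
time: 7.02
position: [0.5962, -0.2016, 0.1079]
tool_rot: [0.995, -0.051, 0.083, 0.002]
ft_force: [-0.8, 0.6, -0.9]
grip_width: 0.0096
grip_force: 30.0
```

```bash
python3 place.py r -38 1 10.3 -47
```

```text
[[ 0.9812 -0.1009  0.1642  0.5962]
 [-0.1002 -0.9949 -0.0128 -0.2016]
 [ 0.1647 -0.0039 -0.9863  0.1079]
 [ 0.      0.      0.      1.    ]]
tilt 9.47777025724316
above [ 0.6171 -0.2103  0.1121] [ 2.2019  0.6617 -0.054 ] [-0.1869  0.8219 -0.2285]
set [ 0.6171 -0.2103  0.0431] [1.0657 0.6886 6.7517] [-0.1869  0.8219 -0.2285]
```

Next: align, lower until contact, then release.

Emit:
move_arm([
  {"hand": 0.5,"travel": [2.2,0.65,0],"twist": [-0.2,0.8,-0.2]},
  {"hand": 0.5,"travel": [-0.35,0,2.2],"twist": [0,0,0]},
  {"hand": 0.5,"travel": [-0.4,0,2.3],"twist": [0,0,0]},
  {"hand": 0.5,"travel": [-0.35,0,1.9],"twist": [0,0,0]},
  {"hand": 0.5,"travel": [0,0,0],"twist": [0,0,0]},
])

```text
time: 7.43
position: [0.6171, -0.2096, 0.0447]
tool_rot: [0.995, -0.048, 0.088, 0.004]
ft_force: [-0.4, 0.4, -1.9]
grip_width: 0.01
grip_force: 30.0
```

Emit:
move_arm([
  {"hand": 0.5,"travel": [0,0,0],"twist": [0,0,0]},
  {"hand": 0.5,"travel": [0,0,0],"twist": [0,0,0]},
])

```text
time: 7.6
position: [0.6199, -0.2112, 0.0491]
tool_rot: [0.995, -0.048, 0.092, 0.005]
ft_force: [-0.2, -0.7, -1.3]
grip_width: 0.0096
grip_force: 30.0
```

```bash
python3 place.py r -38 1 10.3 -47
```

```text
[[ 0.9787 -0.096   0.1816  0.6199]
 [-0.094  -0.9954 -0.0196 -0.2112]
 [ 0.1826  0.0021 -0.9832  0.0491]
 [ 0.      0.      0.      1.    ]]
tilt 10.522540186853078
above [ 0.6171 -0.2103  0.1121] [ 0.8694 -0.0452 -6.2446] [ 0.1042 -0.2226  0.1137]
set [ 0.6171 -0.2103  0.0431] [-0.3906 -0.06    0.5393] [ 0.1042 -0.2226  0.1137]
```

Emit:
move_arm([
  {"hand": 0.5,"travel": [-0.2,0,0.3],"twist": [0,0,0]},
  {"hand": 0.5,"travel": [-0.1,0,0.3],"twist": [0,0,0]},
  {"hand": 0.5,"travel": [0,0,0],"twist": [0,0,0]},
  {"hand": 0.5,"travel": [0,0,0],"twist": [0,0,0]},
])

```text
time: 7.93
position: [0.6189, -0.2117, 0.0434]
tool_rot: [0.995, -0.048, 0.093, 0.006]
ft_force: [0.3, 1.1, 3.0]
grip_width: 0.0097
grip_force: 30.0
```

Emit:
move_arm([
  {"hand": 3,"travel": [0,0,0],"twist": [0,0,0]},
  {"hand": 3,"travel": [0,0,0],"twist": [0,0,0]},
  {"hand": 3,"travel": [0,0,0],"twist": [0,0,0]},
  {"hand": 3,"travel": [0,0,0],"twist": [0,0,0]},
])

```text
time: 8.27
position: [0.6181, -0.2113, 0.0419]
tool_rot: [0.995, -0.048, 0.091, 0.005]
ft_force: [-0.7, -0.1, -0.4]
grip_width: 0.0269
grip_force: 0.0
```

```bash
cat > push.py <<'E'
# push.py bin ytip(mm) tilt xcontact(mm, forward tip corner) [ztip]
import sys; from h import *
b,y,t,x=sys.argv[1],*map(float,sys.argv[2:5]); zt=float(sys.argv[5]) if len(sys.argv)>5 else 22
xy,yaw=BIN[b]; r=down(np.radians(yaw),t); a=np.radians(t)
p=fr(xy,yaw,(x-9.5*np.cos(a),y,zt))-r.apply([0,0,.014])
T=tool(); o=robot.get_obs(); print("q",np.array(o["q"]),"f",np.array(o["ft_force"]),T[:3,3])
v,w=go(p,r); print("shift",v,"turn",w); r0=R.from_matrix(T[:3,:3]); print("shift after turn",go(p,r,r0=r)[0])
E
python3 push.py r -33 38 -100 80; python3 place.py r -38 1 10.3 -47 | tail -1
```

```text
q [-0.5346  0.7742  1.6269  0.139   0.5776  1.0214] f [-0.6969 -0.0677 -0.3831] [ 0.6181 -0.2113  0.0419]
shift [-4.0325  1.0104 -5.7393] turn [ 0.0646 27.4871  0.1584]
shift after turn [-0.9254  1.0101 -6.953 ]
set [ 0.6171 -0.2103  0.0431] [-0.0871 -0.0899 -0.1325] [ 0.0997 -0.2129  0.137 ]
```

Emit:
move_arm([
  {"hand": 3,"travel": [0,0,-2],"twist": [0,0,0]},
  {"hand": 3,"travel": [0,0,-2.2],"twist": [0,0,0]},
  {"hand": 3,"travel": [0,0,-2.2],"twist": [0,0,0]},
  {"hand": 0,"travel": [-2,0.5,0],"twist": [0,2.5,0]},
  {"hand": 0,"travel": [-2,0.5,0],"twist": [0,2.5,0]},
])

```text
time: 8.68
position: [0.5691, -0.2176, 0.0994]
tool_rot: [0.989, -0.046, 0.139, 0.01]
ft_force: [-0.3, -0.6, -1.4]
grip_width: 0.0233
grip_force: 0.0
```

Emit:
move_arm([
  {"hand": 0,"travel": [0,0,0],"twist": [0,3,0]},
  {"hand": 0,"travel": [0,0,0],"twist": [0,3,0]},
  {"hand": 0,"travel": [0,0,0],"twist": [0,3,0]},
  {"hand": 0,"travel": [0,0,0],"twist": [0,3,0]},
  {"hand": 0,"travel": [0,0,0],"twist": [0,3,0]},
])

```text
time: 9.1
position: [0.5673, -0.2145, 0.0968]
tool_rot: [0.969, -0.045, 0.243, 0.009]
ft_force: [0.2, 0.6, 0.3]
grip_width: 0.0006
grip_force: 0.0
```

Emit:
move_arm([
  {"hand": 0,"travel": [0,0,0],"twist": [0,3,0]},
  {"hand": 0,"travel": [0,0,0],"twist": [0,3,0]},
  {"hand": 0,"travel": [0,0,0],"twist": [0,2,0]},
  {"hand": 0,"travel": [0,0,0],"twist": [0,0,0]},
  {"hand": 0,"travel": [0,0,0],"twist": [0,0,0]},
])

```text
time: 9.52
position: [0.5676, -0.2124, 0.0961]
tool_rot: [0.957, -0.044, 0.288, 0.007]
ft_force: [-0.8, 0.5, 0.5]
grip_width: 0.0004
grip_force: 0.0
```

```bash
python3 push.py r -33 38 -102 80;python3 push.py r -33 38 -102|tail -1
```

```text
q [-0.7054  0.6589  2.0013  1.5956  0.3331 -0.5554] f [-0.8057  0.4518  0.5095] [ 0.5676 -0.2124  0.0961]
shift [-0.4436  0.4122  0.3052] turn [-0.8267  4.5058  0.0324]
shift after turn [-0.4662  0.4082  0.2753]
shift after turn [-4.037   0.4082  4.8458]
```

Emit:
move_arm([
  {"hand": 0,"travel": [-1,0.2,1.1],"twist": [-0.4,1,0]},
  {"hand": 0,"travel": [-1,0.2,1.2],"twist": [-0.4,1,0]},
  {"hand": 0,"travel": [-1,0,1.2],"twist": [0,0,0]},
  {"hand": 0,"travel": [-1,0,1.2],"twist": [0,0,0]},
  {"hand": 0,"travel": [0,0,0],"twist": [0,0,0]},
])

```text
time: 9.93
position: [0.5618, -0.2142, 0.0364]
tool_rot: [0.952, -0.045, 0.302, 0.012]
ft_force: [0.4, 0.0, -0.2]
grip_width: 0.0001
grip_force: 0.0
```

Emit:
move_arm([
  {"hand": 0,"travel": [0,0,0],"twist": [0,0,0]},
  {"hand": 0,"travel": [0,0,0],"twist": [0,0,0]},
])

```text
time: 10.1
position: [0.5631, -0.2148, 0.0396]
tool_rot: [0.952, -0.045, 0.304, 0.013]
ft_force: [0.1, -0.3, 0.2]
grip_width: 0.0005
grip_force: 0.0
```

```bash
python3 push.py r -33 36 -102;python3 push.py r -33 36 -18|tail -2; python3 - <<'E'
from h import *
shot("wrist","w4"); shot("scene","s4")
a=cv2.imread("pics/w4.png"); b=cv2.imread("pics/s4.png")[150:310,200:440]
cv2.imwrite("pics/c4.png",np.hstack([cv2.resize(a[:260],(420,170)),cv2.resize(b,(380,253))[:170]]))
E
```

```text
q [-0.7214  0.7974  2.0424  2.1107  0.41   -1.1126] f [ 0.1146 -0.3433  0.2438] [ 0.5631 -0.2148  0.0396]
shift [-0.1648  0.1338  0.6515] turn [-0.2337  0.564   0.1619]
shift after turn [-0.1708  0.1316  0.6503]
shift [6.6791 0.1731 5.5216] turn [-0.2337  0.564   0.1619]
shift after turn [6.6249 0.1316 5.5877]
```

View pics/w4.png

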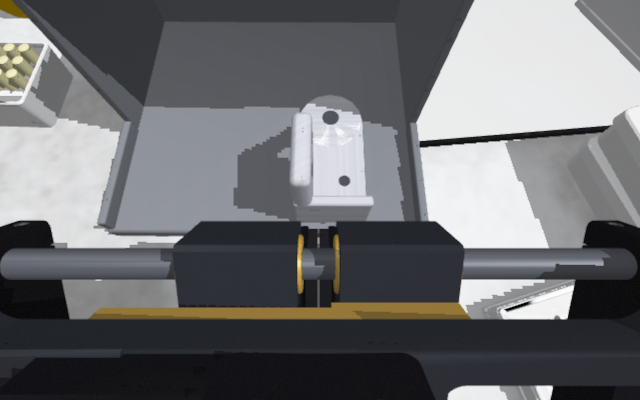

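The view shows the bracket flat on the ledge, centred at (332,155) and square to the bin. The closed fingertips sit behind its flange at (318,235). I'll lower them a little and push.

Emit:
move_arm([
  {"hand": 0,"travel": [-0.2,0.1,0.6],"twist": [-0.2,0.5,0.1]},
  {"hand": 0,"travel": [0.8,0,0.58],"twist": [0,0,0]},
  {"hand": 0,"travel": [0.8,0,0.58],"twist": [0,0,0]},
  {"hand": 0,"travel": [0.8,0,0.58],"twist": [0,0,0]},
  {"hand": 0,"travel": [0.8,0,0.58],"twist": [0,0,0]},
])

```text
time: 10.62
position: [0.6039, -0.2198, 0.0337]
tool_rot: [0.95, -0.046, 0.308, 0.015]
ft_force: [-0.5, 0.1, 0.3]
grip_width: 0.0002
grip_force: 0.3
```

Emit:
move_arm([
  {"hand": 0,"travel": [0.8,0,0.58],"twist": [0,0,0]},
  {"hand": 0,"travel": [0.8,0,0.58],"twist": [0,0,0]},
  {"hand": 0,"travel": [0.8,0,0.58],"twist": [0,0,0]},
  {"hand": 0,"travel": [0,0,0],"twist": [0,0,0]},
])

```text
time: 10.95
position: [0.6354, -0.2231, 0.0345]
tool_rot: [0.95, -0.045, 0.31, 0.016]
ft_force: [1.1, -0.5, 0.7]
grip_width: 0.0005
grip_force: 0.0
```

```bash
python3 push.py r -33 36 -18
```

```text
q [-0.6381  0.8255  1.8757  1.928   0.329  -0.8296] f [ 1.0732 -0.4968  0.706 ] [ 0.6354 -0.2231  0.0345]
shift [1.0378 0.0083 0.9083] turn [ 0.0304 -0.1099  0.1575]
shift after turn [1.0396 0.0059 0.9064]
```

Emit:
move_arm([
  {"hand": 0,"travel": [0.4,0,0.3],"twist": [0,0,0]},
  {"hand": 0,"travel": [0.4,0,0.3],"twist": [0,0,0]},
  {"hand": 0,"travel": [0.3,0,0.22],"twist": [0,0,0]},
  {"hand": 0,"travel": [0,0,0],"twist": [0,0,0]},
])

```text
time: 11.28
position: [0.6465, -0.2238, 0.0333]
tool_rot: [0.95, -0.046, 0.308, 0.015]
ft_force: [-1.3, 0.4, 1.6]
grip_width: 0.0003
grip_force: 0.9
```

Emit:
move_arm([
  {"hand": 0,"travel": [0.25,0,0.18],"twist": [0,0,0]},
  {"hand": 0,"travel": [0.2,0,0.15],"twist": [0,0,0]},
  {"hand": 0,"travel": [0,0,0],"twist": [0,0,0]},
])

```text
time: 11.53
position: [0.6477, -0.2237, 0.0324]
tool_rot: [0.951, -0.047, 0.304, 0.015]
ft_force: [-17.2, 1.3, 13.6]
grip_width: 0.0006
grip_force: 8.6
```

```bash
python3 push.py r -33 36 -18
```

```text
q [-0.6215  0.8309  1.8402  1.8394  0.3043 -0.719 ] f [-17.2063   1.2659  13.5736] [ 0.6477 -0.2237  0.0324]
shift [0.1676 0.0666 0.0103] turn [ 0.0917  0.5229 -0.0693]
shift after turn [0.1674 0.0669 0.0117]
```

The push stopped with 17 N of resistance, with the fingertips at bin x of about -19.5 mm, which matches fully home. Next: back off, rise, untilt, and go to the left loose bracket.

Emit:
move_arm([
  {"hand": 0,"travel": [-1.6,0,-1.2],"twist": [0,0,0]},
  {"hand": 0,"travel": [-2.4,0,-1.8],"twist": [0,0,0]},
  {"hand": 4.4,"travel": [2,0,-2.8],"twist": [0,0,0]},
  {"hand": 4.4,"travel": [2,0,-2.8],"twist": [0,-2,0]},
  {"hand": 4.4,"travel": [2,0,-2.8],"twist": [0,-2,0]},
])

```text
time: 11.95
position: [0.6035, -0.2159, 0.0937]
tool_rot: [0.954, -0.045, 0.295, 0.007]
ft_force: [1.0, -0.0, -0.4]
grip_width: 0.0131
grip_force: 0.0
```

Emit:
move_arm([
  {"hand": 4.4,"travel": [0,-2,0],"twist": [0,-3,0]},
  {"hand": 4.4,"travel": [0,-2,0],"twist": [0,-3,0]},
  {"hand": 4.4,"travel": [0,-3,0],"twist": [0,-4,0]},
  {"hand": 4.4,"travel": [0,-3,0],"twist": [0,-4,0]},
  {"hand": 4.4,"travel": [0,-3,0],"twist": [0,-4,0]},
])

```text
time: 12.37
position: [0.6105, -0.145, 0.0933]
tool_rot: [0.975, -0.042, 0.218, -0.009]
ft_force: [-0.7, 0.4, -1.2]
grip_width: 0.0415
grip_force: 0.0
```

Emit:
move_arm([
  {"hand": 4.4,"travel": [0,-3,0],"twist": [0,-4,0]},
  {"hand": 4.4,"travel": [0,-3,0],"twist": [0,0,0]},
  {"hand": 4.4,"travel": [0,-3,0],"twist": [0,0,0]},
  {"hand": 4.4,"travel": [0,0,0],"twist": [0,0,0]},
  {"hand": 4.4,"travel": [0,0,0],"twist": [0,0,0]},
])

```text
time: 12.78
position: [0.6167, -0.0659, 0.096]
tool_rot: [0.979, -0.039, 0.2, -0.013]
ft_force: [0.2, -0.6, -0.0]
grip_width: 0.044
grip_force: 0.0
```

```bash
python3 grip.py L; python3 -c "
from h import *
print(robot.get_obs()['q'])"
```

```text
[[ 0.917  -0.0704  0.3926  0.6167]
 [-0.0805 -0.9967  0.0091 -0.0659]
 [ 0.3906 -0.04   -0.9197  0.096 ]
 [ 0.      0.      0.      1.    ]]
pre [-18.0016 -22.75    -8.2715] [ -3.4689 -12.9153   3.6306] grip [-19.8027 -22.3272  -0.4884] [ -3.4689 -12.9153   3.6306]
[-0.3564  0.6397  1.8587  0.5106  0.3023  0.83  ]
```

Emit:
move_arm([
  {"hand": 4.4,"travel": [-1.8,-2.3,-0.85],"twist": [0,0,0]},
  {"hand": 4.4,"travel": [-1.8,-2.3,-0.85],"twist": [0,0,0]},
  {"hand": 4.4,"travel": [-1.8,-2.3,-0.85],"twist": [0,0,0]},
  {"hand": 4.4,"travel": [-1.8,-2.3,-0.85],"twist": [0,0,0]},
  {"hand": 4.4,"travel": [-1.8,-2.3,-0.85],"twist": [0,0,0]},
])

```text
time: 13.2
position: [0.526, 0.0533, 0.1046]
tool_rot: [0.979, -0.042, 0.201, -0.012]
ft_force: [0.2, 1.2, -0.7]
grip_width: 0.0441
grip_force: 0.0
```

Emit:
move_arm([
  {"hand": 4.4,"travel": [-1.8,-2.3,-0.85],"twist": [-0.7,-2.6,0.7]},
  {"hand": 4.4,"travel": [-1.8,-2.3,-0.8],"twist": [-0.7,-2.6,0.7]},
  {"hand": 4.4,"travel": [-1.8,-2.3,-0.7],"twist": [-0.7,-2.6,0.7]},
  {"hand": 4.4,"travel": [-1.8,-2.3,-0.6],"twist": [-0.7,-2.6,0.7]},
  {"hand": 4.4,"travel": [-1.8,-2.2,-0.6],"twist": [-0.7,-2.6,0.7]},
])

```text
time: 13.62
position: [0.4709, 0.1371, 0.1081]
tool_rot: [0.99, -0.062, 0.124, -0.007]
ft_force: [0.1, 1.0, -0.2]
grip_width: 0.0437
grip_force: 0.0
```

Emit:
move_arm([
  {"hand": 4.4,"travel": [0,0,0],"twist": [0,0,0]},
  {"hand": 4.4,"travel": [0,0,0],"twist": [0,0,0]},
])

```text
time: 13.78
position: [0.4709, 0.1386, 0.1084]
tool_rot: [0.99, -0.06, 0.125, -0.008]
ft_force: [0.7, 0.5, 0.6]
grip_width: 0.0438
grip_force: 0.0
```

```bash
python3 grip.py L; python3 -c "
from h import *
print(robot.get_obs()['q'])"
```

```text
[[ 0.9617 -0.1161  0.2485  0.4709]
 [-0.1199 -0.9928  0.0002  0.1386]
 [ 0.2466 -0.03   -0.9686  0.1084]
 [ 0.      0.      0.      1.    ]]
pre [-3.8041 -3.1655 -1.1285] [-2.0675 -4.2566  1.43  ] grip [-4.4013 -2.8846  6.8443] [-2.0675 -4.2566  1.43  ]
[ 0.0684  0.5252  2.0544 -0.0545  0.3119  1.8091]
```

Emit:
move_arm([
  {"hand": 4.4,"travel": [-1.3,-1.1,-0.4],"twist": [-0.7,-1.5,0.5]},
  {"hand": 4.4,"travel": [-1.3,-1.1,-0.4],"twist": [-0.7,-1.5,0.5]},
  {"hand": 4.4,"travel": [-1.3,-1.1,-0.3],"twist": [-0.7,-1.5,0.4]},
  {"hand": 4.4,"travel": [0,0,0],"twist": [0,0,0]},
  {"hand": 4.4,"travel": [0,0,0],"twist": [0,0,0]},
])

```text
time: 14.2
position: [0.4354, 0.1757, 0.1108]
tool_rot: [0.994, -0.074, 0.085, 0.006]
ft_force: [0.4, -0.2, -1.2]
grip_width: 0.0442
grip_force: 0.0
```

```bash
python3 grip.py L; python3 - <<'E'
from h import *
print(robot.get_obs()['q'])
shot("wrist","w5")
E
```

```text
[[ 0.9746 -0.149   0.1674  0.4354]
 [-0.1468 -0.9888 -0.0255  0.1757]
 [ 0.1693  0.0003 -0.9856  0.1108]
 [ 0.      0.      0.      1.    ]]
pre [-0.0071  0.1097 -0.0043] [ 0.0273  0.2509 -0.0638] grip [0.028  0.1059 7.9956] [ 0.0273  0.2509 -0.0638]
[ 0.1798  0.5128  2.0348 -0.1306  0.4361  2.0142]
```

View pics/w5.png

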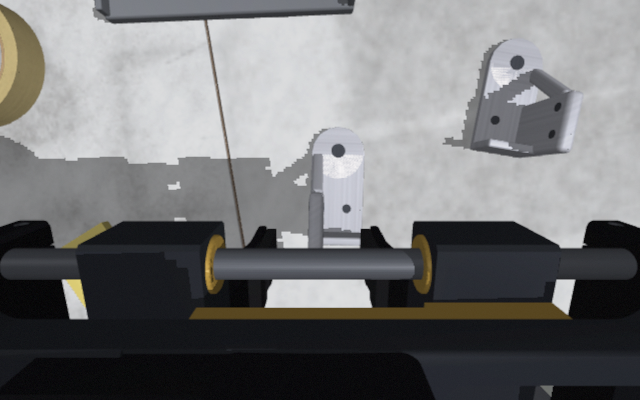

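The bracket is upright in the view, with its ear at (316,210) between the fingers. Next: descend and grip.

Emit:
move_arm([
  {"hand": 4.4,"travel": [0,0.1,2.0],"twist": [0,0,0]},
  {"hand": 4.4,"travel": [0,0,2.0],"twist": [0,0,0]},
  {"hand": 4.4,"travel": [0,0,2.0],"twist": [0,0,0]},
  {"hand": 4.4,"travel": [0,0,2.0],"twist": [0,0,0]},
  {"hand": 4.4,"travel": [0,0,0],"twist": [0,0,0]},
])

```text
time: 14.67
position: [0.4479, 0.1715, 0.0291]
tool_rot: [0.994, -0.075, 0.082, 0.007]
ft_force: [-0.6, 0.2, 0.0]
grip_width: 0.044
grip_force: 0.0
```

Emit:
move_arm([
  {"hand": 0.5,"travel": [0,0,0],"twist": [0,0,0]},
  {"hand": 0.5,"travel": [0,0,0],"twist": [0,0,0]},
  {"hand": 0.5,"travel": [0,0,0],"twist": [0,0,0]},
  {"hand": 0.5,"travel": [0,0,0],"twist": [0,0,0]},
  {"hand": 0.5,"travel": [0,0,0],"twist": [0,0,0]},
], force=30)

```text
time: 15.08
position: [0.448, 0.1733, 0.0329]
tool_rot: [0.994, -0.074, 0.085, 0.007]
ft_force: [-0.9, 0.2, 0.3]
grip_width: 0.0183
grip_force: 0.0
```

Emit:
move_arm([
  {"hand": 0.5,"travel": [0,0,0],"twist": [0,0,0]},
  {"hand": 0.5,"travel": [0,0,0],"twist": [0,0,0]},
  {"hand": 0.5,"travel": [0,0,0],"twist": [0,0,0]},
  {"hand": 0.5,"travel": [0,0,0],"twist": [0,0,0]},
  {"hand": 0.5,"travel": [0,0,0],"twist": [0,0,0]},
])

```text
time: 15.5
position: [0.448, 0.1734, 0.0327]
tool_rot: [0.994, -0.074, 0.085, 0.007]
ft_force: [-1.2, 0.1, 5.7]
grip_width: 0.0101
grip_force: 30.0
```

Emit:
move_arm([
  {"hand": 0.5,"travel": [0.3,0,-2],"twist": [0,0,0]},
  {"hand": 0.5,"travel": [0.6,0,-3.2],"twist": [0,0,0]},
  {"hand": 0.5,"travel": [0.6,0,-3.2],"twist": [0,0,0]},
  {"hand": 0.5,"travel": [0,0,0],"twist": [0,0,0]},
  {"hand": 0.5,"travel": [0,0,0],"twist": [0,0,0]},
])

```text
time: 15.92
position: [0.4492, 0.1734, 0.1188]
tool_rot: [0.993, -0.074, 0.086, 0.006]
ft_force: [-1.6, -0.5, -1.1]
grip_width: 0.0095
grip_force: 30.0
```

```bash
python3 place.py r 38 1 10 -47
```

```text
[[ 0.9742 -0.1487  0.17    0.4492]
 [-0.1466 -0.9889 -0.0253  0.1734]
 [ 0.1719 -0.0002 -0.9851  0.1188]
 [ 0.      0.      0.      1.    ]]
tilt 9.896189993422595
above [ 0.6245 -0.1347  0.1121] [21.4683 27.8649  4.4244] [ 0.4976  0.1035 -2.9111]
set [ 0.6245 -0.1347  0.0431] [20.2825 27.8665 11.2218] [ 0.4976  0.1035 -2.9111]
```

Emit:
move_arm([
  {"hand": 0.5,"travel": [1.9,3.5,0.4],"twist": [0,0,0]},
  {"hand": 0.5,"travel": [1.9,3.5,0.4],"twist": [0,0,0]},
  {"hand": 0.5,"travel": [1.9,3.5,0.4],"twist": [0,0,0]},
  {"hand": 0.5,"travel": [1.9,3.5,0.4],"twist": [0,0,0]},
  {"hand": 0.5,"travel": [1.9,3.5,0.4],"twist": [0,0,0]},
])

```text
time: 16.33
position: [0.517, -0.0157, 0.1117]
tool_rot: [0.994, -0.074, 0.082, 0.006]
ft_force: [-0.1, 1.2, -1.1]
grip_width: 0.0095
grip_force: 30.0
```

Emit:
move_arm([
  {"hand": 0.5,"travel": [1.9,3.5,0.4],"twist": [0,0,0]},
  {"hand": 0.5,"travel": [1.9,3.5,0.4],"twist": [0,0,0]},
  {"hand": 0.5,"travel": [1.9,3.4,0.4],"twist": [0.5,0.1,-2.9]},
  {"hand": 0.5,"travel": [0,0,0],"twist": [0,0,0]},
  {"hand": 0.5,"travel": [0,0,0],"twist": [0,0,0]},
])

```text
time: 16.75
position: [0.56, -0.1283, 0.1095]
tool_rot: [0.995, -0.051, 0.084, 0.004]
ft_force: [-0.8, 1.3, -1.6]
grip_width: 0.0102
grip_force: 30.0
```

```bash
python3 place.py r 38 1 9.9 -47
```

```text
[[ 0.9807 -0.1024  0.1664  0.56  ]
 [-0.1009 -0.9947 -0.0175 -0.1283]
 [ 0.1673  0.0004 -0.9859  0.1095]
 [ 0.      0.      0.      1.    ]]
tilt 9.63295313844938
above [ 0.6244 -0.1347  0.1121] [ 6.4312 -0.0231  0.8266] [ 0.0684  0.2671 -0.2699]
set [ 0.6244 -0.1347  0.0431] [ 5.2766 -0.0257  7.6294] [ 0.0684  0.2671 -0.2699]
```

Emit:
move_arm([
  {"hand": 0.5,"travel": [3.2,0,0.4],"twist": [0,0.3,-0.3]},
  {"hand": 0.5,"travel": [3.2,0,0.4],"twist": [0,0,0]},
  {"hand": 0.5,"travel": [-0.4,0,2.2],"twist": [0,0,0]},
  {"hand": 0.5,"travel": [-0.4,0,2.2],"twist": [0,0,0]},
  {"hand": 0.5,"travel": [-0.3,0,1.7],"twist": [0,0,0]},
])

```text
time: 17.17
position: [0.622, -0.1296, 0.0496]
tool_rot: [0.995, -0.045, 0.085, 0.004]
ft_force: [-0.1, 0.7, -1.0]
grip_width: 0.0097
grip_force: 30.0
```

Emit:
move_arm([
  {"hand": 0.5,"travel": [0,0,0],"twist": [0,0,0]},
  {"hand": 0.5,"travel": [0,0,0],"twist": [0,0,0]},
  {"hand": 0.5,"travel": [0,0,0],"twist": [0,0,0]},
])

```text
time: 17.42
position: [0.6238, -0.1312, 0.0525]
tool_rot: [0.995, -0.046, 0.087, 0.005]
ft_force: [0.4, -0.3, -0.5]
grip_width: 0.0099
grip_force: 30.0
```

```bash
python3 place.py r 38 1 9.9 -47
```

```text
[[ 0.9806 -0.092   0.173   0.6238]
 [-0.0903 -0.9958 -0.0176 -0.1312]
 [ 0.1738  0.0016 -0.9848  0.0525]
 [ 0.      0.      0.      1.    ]]
tilt 10.011409373087135
above [ 0.6244 -0.1347  0.1121] [ 1.1327  0.3569 -5.8452] [ 0.035  -0.1117  0.3335]
set [ 0.6244 -0.1347  0.0431] [-0.0668  0.3458  0.9498] [ 0.035  -0.1117  0.3335]
```

Emit:
move_arm([
  {"hand": 0.5,"travel": [-0.1,0.3,0.4],"twist": [0,0,0]},
  {"hand": 0.5,"travel": [-0.1,0,0.4],"twist": [0,0,0]},
  {"hand": 0.5,"travel": [0,0,0.2],"twist": [0,0,0]},
  {"hand": 0.5,"travel": [0,0,0],"twist": [0,0,0]},
  {"hand": 0.5,"travel": [0,0,0],"twist": [0,0,0]},
])

```text
time: 17.83
position: [0.6238, -0.1352, 0.0428]
tool_rot: [0.995, -0.046, 0.088, 0.005]
ft_force: [0.0, -0.3, -1.0]
grip_width: 0.0095
grip_force: 30.0
```

Emit:
move_arm([
  {"hand": 3,"travel": [0,0,0],"twist": [0,0,0]},
  {"hand": 3,"travel": [0,0,0],"twist": [0,0,0]},
  {"hand": 3,"travel": [0,0,0],"twist": [0,0,0]},
  {"hand": 3,"travel": [0,0,0],"twist": [0,0,0]},
])

```text
time: 18.17
position: [0.6239, -0.1352, 0.0428]
tool_rot: [0.995, -0.046, 0.088, 0.005]
ft_force: [1.0, -0.2, -0.1]
grip_width: 0.0262
grip_force: 0.0
```

Emit:
move_arm([
  {"hand": 3,"travel": [0,0,-2],"twist": [0,0,0]},
  {"hand": 3,"travel": [0,0,-2.2],"twist": [0,0,0]},
  {"hand": 3,"travel": [0,0,-2.2],"twist": [0,0,0]},
  {"hand": 0,"travel": [-2,0.5,0],"twist": [0,2.5,0]},
  {"hand": 0,"travel": [-2,0.5,0],"twist": [0,2.5,0]},
])

```text
time: 18.58
position: [0.5754, -0.1415, 0.1006]
tool_rot: [0.99, -0.045, 0.136, 0.009]
ft_force: [-0.2, 0.6, -1.0]
grip_width: 0.0227
grip_force: 0.0
```

Emit:
move_arm([
  {"hand": 0,"travel": [0,0,0],"twist": [0,3,0]},
  {"hand": 0,"travel": [0,0,0],"twist": [0,3,0]},
  {"hand": 0,"travel": [0,0,0],"twist": [0,3,0]},
  {"hand": 0,"travel": [0,0,0],"twist": [0,3,0]},
  {"hand": 0,"travel": [0,0,0],"twist": [0,3,0]},
])

```text
time: 19.0
position: [0.574, -0.1372, 0.098]
tool_rot: [0.972, -0.043, 0.23, 0.006]
ft_force: [0.6, -0.2, 0.2]
grip_width: 0.0009
grip_force: 0.0
```

Emit:
move_arm([
  {"hand": 0,"travel": [0,0,0],"twist": [0,3,0]},
  {"hand": 0,"travel": [0,0,0],"twist": [0,3,0]},
  {"hand": 0,"travel": [0,0,0],"twist": [0,3,0]},
  {"hand": 0,"travel": [0,0,0],"twist": [0,0,0]},
  {"hand": 0,"travel": [0,0,0],"twist": [0,0,0]},
])

```text
time: 19.42
position: [0.5748, -0.1329, 0.0973]
tool_rot: [0.964, -0.041, 0.264, -0.0]
ft_force: [0.1, 0.6, -0.1]
grip_width: 0.0004
grip_force: 0.0
```

```bash
python3 push.py r 43 36 -102 80;python3 push.py r 43 36 -102|tail -1
```

```text
q [-0.5406  0.6346  2.0207  1.5431  0.2457 -0.3657] f [ 0.1353  0.6111 -0.0871] [ 0.5748 -0.1329  0.0973]
shift [-0.4047  0.8055  0.4315] turn [-1.6112  5.4237  0.1595]
shift after turn [-0.4425  0.7947  0.4138]
shift after turn [-3.8517  0.7947  5.1061]
```

Emit:
move_arm([
  {"hand": 0,"travel": [0,0.4,0],"twist": [-0.8,2.7,0.1]},
  {"hand": 0,"travel": [0,0.4,0],"twist": [-0.8,2.7,0.1]},
  {"hand": 0,"travel": [-1.9,0,2.2],"twist": [0,0,0]},
  {"hand": 0,"travel": [-1.9,0,2.2],"twist": [0,0,0]},
  {"hand": 0,"travel": [0,0,0],"twist": [0,0,0]},
])

```text
time: 19.83
position: [0.568, -0.1321, 0.0471]
tool_rot: [0.957, -0.044, 0.287, 0.001]
ft_force: [-0.1, 0.4, 0.5]
grip_width: 0.0003
grip_force: 0.0
```

Emit:
move_arm([
  {"hand": 0,"travel": [0,0,0],"twist": [0,0,0]},
  {"hand": 0,"travel": [0,0,0],"twist": [0,0,0]},
])

```text
time: 20.0
position: [0.5706, -0.1327, 0.0518]
tool_rot: [0.956, -0.042, 0.291, 0.002]
ft_force: [0.1, 1.1, 0.1]
grip_width: 0.0008
grip_force: 0.0
```

```bash
python3 push.py r 43 36 -102;python3 push.py r 43 36 -18|tail -1
```

```text
q [-0.5582  0.7564  2.0801  2.2425  0.3521 -1.0977] f [0.0692 1.0827 0.1451] [ 0.5706 -0.1327  0.0518]
shift [-0.7769  0.8196  1.6845] turn [-1.4662  2.2107  0.0452]
shift after turn [-0.841   0.7773  1.6738]
shift after turn [5.9547 0.7773 6.6111]
```

Emit:
move_arm([
  {"hand": 0,"travel": [-0.3,0.3,0.6],"twist": [-0.5,0.8,0]},
  {"hand": 0,"travel": [-0.3,0.3,0.6],"twist": [-0.5,0.8,0]},
  {"hand": 0,"travel": [-0.2,0.3,0.4],"twist": [-0.5,0.6,0]},
  {"hand": 0,"travel": [0,0,0],"twist": [0,0,0]},
  {"hand": 0,"travel": [0,0,0],"twist": [0,0,0]},
])

```text
time: 20.42
position: [0.5723, -0.1417, 0.0345]
tool_rot: [0.95, -0.046, 0.309, 0.016]
ft_force: [0.2, 1.0, 0.5]
grip_width: 0.0003
grip_force: 0.0
```

```bash
python3 push.py r 43 36 -102;python3 push.py r 43 36 -18|tail -1
```

```text
q [-0.5681  0.8147  2.0977  2.4601  0.4353 -1.3274] f [0.1939 0.9832 0.4644] [ 0.5723 -0.1417  0.0345]
shift [-0.0338 -0.1082  0.1249] turn [ 0.0617 -0.037   0.0457]
shift after turn [-0.0338 -0.108   0.125 ]
shift after turn [ 6.762  -0.108   5.0624]
```

Aligned. Next is the push home.

Emit:
move_arm([
  {"hand": 0,"travel": [0.8,0,0.6],"twist": [0,0,0]},
  {"hand": 0,"travel": [0.8,0,0.6],"twist": [0,0,0]},
  {"hand": 0,"travel": [0.8,0,0.6],"twist": [0,0,0]},
  {"hand": 0,"travel": [0.8,0,0.6],"twist": [0,0,0]},
  {"hand": 0,"travel": [0.8,0,0.6],"twist": [0,0,0]},
])

```text
time: 20.83
position: [0.622, -0.1465, 0.0338]
tool_rot: [0.95, -0.046, 0.308, 0.016]
ft_force: [0.4, 1.1, 0.3]
grip_width: 0.0003
grip_force: 0.5
```

Emit:
move_arm([
  {"hand": 0,"travel": [0.8,0,0.6],"twist": [0,0,0]},
  {"hand": 0,"travel": [0.8,0,0.6],"twist": [0,0,0]},
  {"hand": 0,"travel": [0,0,0],"twist": [0,0,0]},
  {"hand": 0,"travel": [0,0,0],"twist": [0,0,0]},
])

```text
time: 21.17
position: [0.6419, -0.1486, 0.0335]
tool_rot: [0.95, -0.046, 0.309, 0.016]
ft_force: [-0.2, -0.4, 0.1]
grip_width: 0.0007
grip_force: 0.0
```

```bash
python3 push.py r 43 36 -18
```

```text
q [-0.5007  0.8219  1.9238  2.2589  0.3011 -1.0442] f [-0.2043 -0.3972  0.1366] [ 0.6419 -0.1486  0.0335]
shift [ 1.1637 -0.1121  0.8651] turn [ 0.1046 -0.049   0.0962]
shift after turn [ 1.1642 -0.1125  0.8643]
```

Emit:
move_arm([
  {"hand": 0,"travel": [0.4,0,0.3],"twist": [0,0,0]},
  {"hand": 0,"travel": [0.4,0,0.3],"twist": [0,0,0]},
  {"hand": 0,"travel": [0.3,0,0.22],"twist": [0,0,0]},
  {"hand": 0,"travel": [0,0,0],"twist": [0,0,0]},
])

```text
time: 21.5
position: [0.654, -0.1497, 0.032]
tool_rot: [0.95, -0.046, 0.307, 0.016]
ft_force: [-2.3, -0.3, 1.5]
grip_width: 0.0005
grip_force: 1.1
```

Emit:
move_arm([
  {"hand": 0,"travel": [0.25,0,0.18],"twist": [0,0,0]},
  {"hand": 0,"travel": [0.2,0,0.15],"twist": [0,0,0]},
  {"hand": 0,"travel": [0,0,0],"twist": [0,0,0]},
])

```text
time: 21.75
position: [0.655, -0.1496, 0.031]
tool_rot: [0.952, -0.048, 0.304, 0.016]
ft_force: [-15.5, -0.4, 11.8]
grip_width: 0.0005
grip_force: 7.7
```

```bash
python3 push.py r 43 36 -18
```

```text
q [-0.4868  0.8273  1.8843  2.1699  0.2659 -0.9368] f [-15.5423  -0.4487  11.8309] [ 0.655  -0.1496  0.031 ]
shift [ 0.2443 -0.0797 -0.1149] turn [ 0.1659  0.6118 -0.0766]
shift after turn [ 0.2456 -0.0797 -0.112 ]
```

Home again, stopped by 15 N at bin x of about -19. Now the middle bracket.

Emit:
move_arm([
  {"hand": 0,"travel": [-1.6,0,-1.2],"twist": [0,0,0]},
  {"hand": 0,"travel": [-2.4,0,-1.8],"twist": [0,0,0]},
  {"hand": 4.4,"travel": [2,0,-2.8],"twist": [0,0,0]},
  {"hand": 4.4,"travel": [2,0,-2.8],"twist": [0,-2,0]},
  {"hand": 4.4,"travel": [2,0,-2.8],"twist": [0,-2,0]},
])

```text
time: 22.17
position: [0.611, -0.1398, 0.0907]
tool_rot: [0.954, -0.045, 0.297, 0.005]
ft_force: [0.5, 0.2, 0.5]
grip_width: 0.0137
grip_force: 0.0
```

Emit:
move_arm([
  {"hand": 4.4,"travel": [-1,-1,-1],"twist": [0,-3,0]},
  {"hand": 4.4,"travel": [-1,-1,-1],"twist": [0,-3,0]},
  {"hand": 4.4,"travel": [-1,-1,-1],"twist": [0,-3,0]},
  {"hand": 4.4,"travel": [-1,-1,-1],"twist": [0,-3,0]},
  {"hand": 4.4,"travel": [-1,-1,-1],"twist": [0,-3,0]},
])

```text
time: 22.58
position: [0.5753, -0.1035, 0.0999]
tool_rot: [0.974, -0.042, 0.224, -0.007]
ft_force: [0.2, 0.2, 0.1]
grip_width: 0.0415
grip_force: 0.0
```

Emit:
move_arm([
  {"hand": 4.4,"travel": [-0.5,-1,0],"twist": [0,-3,1]},
  {"hand": 4.4,"travel": [-0.5,-1,0],"twist": [0,-3,1]},
  {"hand": 4.4,"travel": [-0.5,-1,0],"twist": [0,-3,1]},
  {"hand": 4.4,"travel": [0,0,0],"twist": [0,0,0]},
  {"hand": 4.4,"travel": [0,0,0],"twist": [0,0,0]},
])

```text
time: 23.0
position: [0.5696, -0.0801, 0.0966]
tool_rot: [0.983, -0.057, 0.174, -0.017]
ft_force: [0.2, 0.4, -0.5]
grip_width: 0.0441
grip_force: 0.0
```

```bash
python3 grip.py M; python3 -c "
from h import *
print(robot.get_obs()['q'])"
```

```text
[[ 0.9327 -0.1061  0.3447  0.5696]
 [-0.1176 -0.993   0.0126 -0.0801]
 [ 0.3409 -0.0523 -0.9386  0.0966]
 [ 0.      0.      0.      1.    ]]
pre [-9.1102 -7.6846 -4.4014] [-6.2272 -9.5779 11.7003] grip [-10.5177  -6.9625   3.4406] [-6.2272 -9.5779 11.7003]
[-0.4118  0.6063  1.9316  0.4951  0.3202  0.8254]
```

Emit:
move_arm([
  {"hand": 4.4,"travel": [-1.8,-1.5,-0.9],"twist": [0,0,0]},
  {"hand": 4.4,"travel": [-1.8,-1.5,-0.9],"twist": [0,0,0]},
  {"hand": 4.4,"travel": [-1.8,-1.5,-0.9],"twist": [-1.2,-1.9,2.3]},
  {"hand": 4.4,"travel": [-1.8,-1.5,-0.9],"twist": [-1.2,-1.9,2.3]},
  {"hand": 4.4,"travel": [-1.8,-1.5,-0.8],"twist": [-1.2,-1.9,2.3]},
])

```text
time: 23.42
position: [0.492, -0.0061, 0.1096]
tool_rot: [0.985, -0.107, 0.133, -0.005]
ft_force: [0.2, -0.4, -0.3]
grip_width: 0.0439
grip_force: 0.0
```

Emit:
move_arm([
  {"hand": 4.4,"travel": [0,0,0],"twist": [-1.2,-1.9,2.3]},
  {"hand": 4.4,"travel": [0,0,0],"twist": [-1.2,-1.9,2.3]},
  {"hand": 4.4,"travel": [0,0,0],"twist": [0,0,0]},
  {"hand": 4.4,"travel": [0,0,0],"twist": [0,0,0]},
])

```text
time: 23.75
position: [0.4937, -0.006, 0.1097]
tool_rot: [0.984, -0.147, 0.099, 0.006]
ft_force: [-0.1, 0.4, 0.3]
grip_width: 0.044
grip_force: 0.0
```

```bash
python3 grip.py M; python3 -c "
from h import *
print(robot.get_obs()['q'])"
```

```text
[[ 0.9374 -0.2897  0.1931  0.4937]
 [-0.2872 -0.957  -0.0412 -0.006 ]
 [ 0.1967 -0.0168 -0.9803  0.1097]
 [ 0.      0.      0.      1.    ]]
pre [-1.8395 -0.7148 -0.4728] [-1.3458 -1.3274  1.942 ] grip [-2.0279 -0.5301  7.5229] [-1.3458 -1.3274  1.942 ]
[-0.2427  0.5257  2.0131  0.0162  0.4042  1.6095]
```

Emit:
move_arm([
  {"hand": 4.4,"travel": [-0.9,-0.35,-0.2],"twist": [-0.7,-0.7,1]},
  {"hand": 4.4,"travel": [-0.9,-0.35,-0.2],"twist": [-0.6,-0.6,0.9]},
  {"hand": 4.4,"travel": [0,0,0],"twist": [0,0,0]},
  {"hand": 4.4,"travel": [0,0,0],"twist": [0,0,0]},
])

```text
time: 24.08
position: [0.4772, 0.0062, 0.11]
tool_rot: [0.983, -0.164, 0.085, 0.014]
ft_force: [0.8, -0.2, 0.8]
grip_width: 0.044
grip_force: 0.0
```

```bash
python3 grip.py M; python3 - <<'E'
from h import *
shot("wrist","w6")
E
```

```text
[[ 0.9315 -0.3253  0.163   0.4772]
 [-0.3205 -0.9456 -0.0559  0.0062]
 [ 0.1723 -0.0002 -0.985   0.11  ]
 [ 0.      0.      0.      1.    ]]
pre [ 0.0482 -0.027  -0.0766] [-0.0124  0.0766  0.0139] grip [ 0.0589 -0.0253  7.9234] [-0.0124  0.0766  0.0139]
```

View pics/w6.png

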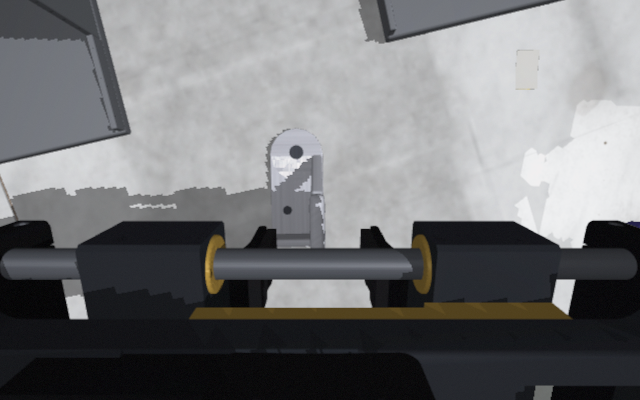

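The middle bracket is upright in the view, with its nose hole at (296,152) and its ear at (318,190), centred between the fingers. Next: descend, grip and lift.

Emit:
move_arm([
  {"hand": 4.4,"travel": [0,0,2.0],"twist": [0,0,0]},
  {"hand": 4.4,"travel": [0,0,2.0],"twist": [0,0,0]},
  {"hand": 4.4,"travel": [0,0,2.0],"twist": [0,0,0]},
  {"hand": 4.4,"travel": [0,0,1.9],"twist": [0,0,0]},
  {"hand": 4.4,"travel": [0,0,0],"twist": [0,0,0]},
])

```text
time: 24.55
position: [0.4904, 0.001, 0.0297]
tool_rot: [0.983, -0.165, 0.084, 0.015]
ft_force: [-0.2, 0.3, -0.2]
grip_width: 0.0443
grip_force: 0.0
```

Emit:
move_arm([
  {"hand": 0.5,"travel": [0,0,0],"twist": [0,0,0]},
  {"hand": 0.5,"travel": [0,0,0],"twist": [0,0,0]},
  {"hand": 0.5,"travel": [0,0,0],"twist": [0,0,0]},
  {"hand": 0.5,"travel": [0,0,0],"twist": [0,0,0]},
  {"hand": 0.5,"travel": [0,0,0],"twist": [0,0,0]},
], force=30)

```text
time: 24.97
position: [0.4912, 0.0016, 0.0335]
tool_rot: [0.982, -0.165, 0.086, 0.015]
ft_force: [-0.1, -0.2, 0.0]
grip_width: 0.0186
grip_force: 0.0
```

Emit:
move_arm([
  {"hand": 0.5,"travel": [0,0,0],"twist": [0,0,0]},
  {"hand": 0.5,"travel": [0,0,0],"twist": [0,0,0]},
  {"hand": 0.5,"travel": [0,0,0],"twist": [0,0,0]},
  {"hand": 0.5,"travel": [0,0,0],"twist": [0,0,0]},
  {"hand": 0.5,"travel": [0,0,0],"twist": [0,0,0]},
])

```text
time: 25.38
position: [0.4911, 0.0017, 0.0332]
tool_rot: [0.982, -0.165, 0.086, 0.015]
ft_force: [-0.9, 1.0, 7.0]
grip_width: 0.0098
grip_force: 30.0
```

Emit:
move_arm([
  {"hand": 0.5,"travel": [0.3,0,-2],"twist": [0,0,0]},
  {"hand": 0.5,"travel": [0.6,0,-3.2],"twist": [0,0,0]},
  {"hand": 0.5,"travel": [0.6,0,-3.2],"twist": [0,0,0]},
  {"hand": 0.5,"travel": [0,0,0],"twist": [0,0,0]},
  {"hand": 0.5,"travel": [0,0,0],"twist": [0,0,0]},
])

```text
time: 25.8
position: [0.4919, 0.0015, 0.1193]
tool_rot: [0.982, -0.165, 0.087, 0.015]
ft_force: [0.0, -0.6, -1.7]
grip_width: 0.0098
grip_force: 30.0
```

```bash
python3 place.py l 0 -1 10 -107; python3 place.py l 0 -1 10 -47|tail -2
```

```text
[[ 0.9304 -0.3264  0.167   0.4919]
 [-0.3212 -0.9452 -0.0578  0.0015]
 [ 0.1767  0.0002 -0.9843  0.1193]
 [ 0.      0.      0.      1.    ]]
tilt 10.178599246788062
above [0.5759 0.2014 0.1121] [  1.263  -21.6385   0.9607] [  2.3313  -0.1766 -13.0429]
set [0.5759 0.2014 0.0431] [  0.0436 -21.6397   7.7521] [  2.3313  -0.1766 -13.0429]
above [0.6356 0.1954 0.1121] [  7.0114 -23.0136   1.9926] [  2.3313  -0.1766 -13.0429]
set [0.6356 0.1954 0.0431] [  5.7921 -23.0149   8.784 ] [  2.3313  -0.1766 -13.0429]
```

Emit:
move_arm([
  {"hand": 0.5,"travel": [0.2,-3.6,0.1],"twist": [0,0,0]},
  {"hand": 0.5,"travel": [0.2,-3.6,0.1],"twist": [0,0,0]},
  {"hand": 0.5,"travel": [0.2,-3.6,0.1],"twist": [0,0,0]},
  {"hand": 0.5,"travel": [0.2,-3.6,0.1],"twist": [0,0,0]},
  {"hand": 0.5,"travel": [0.2,-3.6,0.1],"twist": [0.6,0,-3.2]},
])

```text
time: 26.22
position: [0.5588, 0.1699, 0.1121]
tool_rot: [0.987, -0.136, 0.084, 0.013]
ft_force: [-0.1, -0.9, -1.8]
grip_width: 0.0097
grip_force: 30.0
```

Emit:
move_arm([
  {"hand": 0.5,"travel": [0.2,-3.6,0.1],"twist": [0.6,0,-3.3]},
  {"hand": 0.5,"travel": [0,0,0],"twist": [0.6,0,-3.3]},
  {"hand": 0.5,"travel": [0,0,0],"twist": [0.6,0,-3.3]},
  {"hand": 0.5,"travel": [0,0,0],"twist": [0,0,0]},
  {"hand": 0.5,"travel": [0,0,0],"twist": [0,0,0]},
])

```text
time: 26.63
position: [0.5702, 0.202, 0.1117]
tool_rot: [0.995, -0.051, 0.085, 0.004]
ft_force: [-0.3, -0.0, -1.3]
grip_width: 0.0098
grip_force: 30.0
```

```bash
python3 place.py l 0 -1 10.2 -47; python3 -c "
from h import *
print(robot.get_obs()['q'])"
```

```text
[[ 0.9806 -0.1016  0.1678  0.5702]
 [-0.1001 -0.9948 -0.0173  0.202 ]
 [ 0.1687  0.0002 -0.9857  0.1117]
 [ 0.      0.      0.      1.    ]]
tilt 9.71398275788759
above [0.6356 0.1954 0.1121] [ 6.4907 -0.0062  1.0716] [ 0.0145  0.486  -0.0266]
set [0.6356 0.1954 0.0431] [ 5.3264 -0.0073  7.8726] [ 0.0145  0.486  -0.0266]
[ 0.1788  0.6246  1.7045 -0.0774  0.6509  1.9092]
```

Emit:
move_arm([
  {"hand": 0.5,"travel": [3.2,0,0.5],"twist": [0,0.4,0]},
  {"hand": 0.5,"travel": [3.2,0,0.5],"twist": [0,0,0]},
  {"hand": 0.5,"travel": [-0.4,0,2.2],"twist": [0,0,0]},
  {"hand": 0.5,"travel": [-0.4,0,2.2],"twist": [0,0,0]},
  {"hand": 0.5,"travel": [-0.3,0,1.7],"twist": [0,0,0]},
])

```text
time: 27.05
position: [0.6356, 0.1947, 0.051]
tool_rot: [0.995, -0.051, 0.089, 0.004]
ft_force: [-1.1, 0.2, -2.1]
grip_width: 0.0098
grip_force: 30.0
```

Emit:
move_arm([
  {"hand": 0.5,"travel": [0,0,0],"twist": [0,0,0]},
  {"hand": 0.5,"travel": [0,0,0],"twist": [0,0,0]},
  {"hand": 0.5,"travel": [0,0,0],"twist": [0,0,0]},
])

```text
time: 27.3
position: [0.6367, 0.1956, 0.0536]
tool_rot: [0.995, -0.05, 0.091, 0.004]
ft_force: [0.9, -0.5, -1.2]
grip_width: 0.0097
grip_force: 30.0
```

```bash
python3 place.py l 0 -1 10.2 -47
```

```text
[[ 0.9785 -0.101   0.1797  0.6367]
 [-0.0995 -0.9949 -0.017   0.1956]
 [ 0.1805 -0.0012 -0.9836  0.0536]
 [ 0.      0.      0.      1.    ]]
tilt 10.397034994856435
above [0.6356 0.1954 0.1121] [ 0.9492  0.0308 -5.7665] [-0.0712 -0.197  -0.0077]
set [0.6356 0.1954 0.0431] [-0.2961  0.0394  1.0202] [-0.0712 -0.197  -0.0077]
```

Next: set it down, release and retract. The fourth joint's range would block the forward tilt on this side, so I'll yaw left first, tilt, then yaw back, which takes the wrist around the other way.

Emit:
move_arm([
  {"hand": 0.5,"travel": [-0.1,0,0.4],"twist": [0,0,0]},
  {"hand": 0.5,"travel": [-0.1,0,0.4],"twist": [0,0,0]},
  {"hand": 0.5,"travel": [-0.1,0,0.25],"twist": [0,0,0]},
  {"hand": 0.5,"travel": [0,0,0],"twist": [0,0,0]},
  {"hand": 0.5,"travel": [0,0,0],"twist": [0,0,0]},
])

```text
time: 27.72
position: [0.6358, 0.1961, 0.0432]
tool_rot: [0.995, -0.05, 0.091, 0.004]
ft_force: [-0.5, -1.1, 1.8]
grip_width: 0.0101
grip_force: 30.0
```

Emit:
move_arm([
  {"hand": 3,"travel": [0,0,0],"twist": [0,0,0]},
  {"hand": 3,"travel": [0,0,0],"twist": [0,0,0]},
  {"hand": 3,"travel": [0,0,0],"twist": [0,0,0]},
  {"hand": 3,"travel": [0,0,0],"twist": [0,0,0]},
])

```text
time: 28.05
position: [0.6352, 0.196, 0.0425]
tool_rot: [0.995, -0.05, 0.09, 0.004]
ft_force: [-1.3, -0.5, -1.0]
grip_width: 0.0267
grip_force: 0.0
```

Emit:
move_arm([
  {"hand": 3,"travel": [0,0,-2],"twist": [0,0,0]},
  {"hand": 3,"travel": [0,0,-2.5],"twist": [0,0,0]},
  {"hand": 3,"travel": [0,0,-3],"twist": [0,0,0]},
  {"hand": 0,"travel": [-3,-1,-1.5],"twist": [0,0,0]},
  {"hand": 0,"travel": [-3,-1,-1.5],"twist": [0,0,0]},
])

```text
time: 28.47
position: [0.5617, 0.2235, 0.1371]
tool_rot: [0.994, -0.051, 0.093, 0.003]
ft_force: [-0.3, 0.5, 0.5]
grip_width: 0.023
grip_force: 0.0
```

Emit:
move_arm([
  {"hand": 0,"travel": [0,0,0],"twist": [0,0,-6]},
  {"hand": 0,"travel": [0,0,0],"twist": [0,0,-6]},
  {"hand": 0,"travel": [0,0,0],"twist": [0,0,-6]},
  {"hand": 0,"travel": [0,0,0],"twist": [0,0,-6]},
  {"hand": 0,"travel": [0,0,0],"twist": [0,0,-6]},
])

```text
time: 28.88
position: [0.5597, 0.2237, 0.1351]
tool_rot: [0.973, 0.212, 0.086, 0.027]
ft_force: [0.6, 0.0, 0.5]
grip_width: 0.001
grip_force: 0.0
```

Emit:
move_arm([
  {"hand": 0,"travel": [0,0,0],"twist": [0,0,-6]},
  {"hand": 0,"travel": [0,0,0],"twist": [0,0,-5]},
  {"hand": 0,"travel": [0,0,0],"twist": [0,3,0]},
  {"hand": 0,"travel": [0,0,0],"twist": [0,3,0]},
  {"hand": 0,"travel": [0,0,0],"twist": [0,3,0]},
])

```text
time: 29.3
position: [0.56, 0.2238, 0.1353]
tool_rot: [0.939, 0.304, 0.159, 0.011]
ft_force: [0.5, 0.9, -0.3]
grip_width: 0.0006
grip_force: 0.0
```

```bash
python3 push.py l -5 45 -110 100; python3 place.py l 0 -1 10 -47|head -5
```

```text
q [0.1867 0.5571 1.8182 0.0394 0.4473 1.0995] f [ 0.5131  0.9242 -0.3005] [0.56   0.2238 0.1353]
shift [-0.0552  1.6288  2.8576] turn [-15.4741  24.3249  38.3919]
shift after turn [-0.4787  0.9625  3.109 ]
[[ 0.7652  0.5668  0.3052  0.56  ]
 [ 0.574  -0.8154  0.075   0.2238]
 [ 0.2914  0.1178 -0.9493  0.1353]
 [ 0.      0.      0.      1.    ]]
tilt 17.064156598830202
```

Emit:
move_arm([
  {"hand": 0,"travel": [0,0,0],"twist": [0,3,0]},
  {"hand": 0,"travel": [0,0,0],"twist": [0,3,0]},
  {"hand": 0,"travel": [0,0,0],"twist": [0,3,0]},
  {"hand": 0,"travel": [0,0,0],"twist": [0,3,0]},
  {"hand": 0,"travel": [0,0,0],"twist": [0,3,0]},
])

```text
time: 29.72
position: [0.5585, 0.2272, 0.1348]
tool_rot: [0.919, 0.305, 0.249, -0.025]
ft_force: [0.9, -0.3, -0.4]
grip_width: 0.0007
grip_force: 0.0
```

Emit:
move_arm([
  {"hand": 0,"travel": [0,0,0],"twist": [0,3,0]},
  {"hand": 0,"travel": [0,0,0],"twist": [0,3,0]},
  {"hand": 0,"travel": [0,0,0],"twist": [0,3,0]},
  {"hand": 0,"travel": [0,0,0],"twist": [0,3,0]},
  {"hand": 0,"travel": [0,0,0],"twist": [0,3,0]},
])

```text
time: 30.13
position: [0.5551, 0.234, 0.1336]
tool_rot: [0.904, 0.307, 0.293, -0.053]
ft_force: [0.3, 0.9, -0.7]
grip_width: 0.0003
grip_force: 0.0
```

Emit:
move_arm([
  {"hand": 0,"travel": [0,0,0],"twist": [0,3,0]},
  {"hand": 0,"travel": [0,0,0],"twist": [0,3,0]},
  {"hand": 0,"travel": [0,0,0],"twist": [0,3,0]},
  {"hand": 0,"travel": [0,0,0],"twist": [0,0,0]},
  {"hand": 0,"travel": [0,0,0],"twist": [0,0,0]},
])

```text
time: 30.55
position: [0.5525, 0.2357, 0.1317]
tool_rot: [0.886, 0.304, 0.341, -0.076]
ft_force: [-0.7, 0.4, -0.2]
grip_width: 0.0005
grip_force: 0.0
```

```bash
python3 push.py l -5 45 -110 100; python3 place.py l 0 -1 10 -47|head -5
```

```text
q [ 0.0635  0.612   2.0994  2.1762  0.3812 -1.1315] f [-0.734   0.4413 -0.2388] [0.5525 0.2357 0.1317]
shift [-1.1018  3.1978  2.2465] turn [-25.714    2.5063  33.5481]
shift after turn [0.3846 2.0734 3.4698]
[[ 0.5823  0.5904  0.5589  0.5525]
 [ 0.4867 -0.8038  0.3421  0.2357]
 [ 0.6512  0.0728 -0.7554  0.1317]
 [ 0.      0.      0.      1.    ]]
tilt 40.76539847985147
```

Emit:
move_arm([
  {"hand": 0,"travel": [0,0,0],"twist": [0,3,0]},
  {"hand": 0,"travel": [0,0,0],"twist": [0,3,0]},
  {"hand": 0,"travel": [0,0,0],"twist": [-2.2,0,2.6]},
  {"hand": 0,"travel": [0,0,0],"twist": [-2.2,0,2.6]},
  {"hand": 0,"travel": [0,0,0],"twist": [-2.2,0,2.6]},
])

```text
time: 30.97
position: [0.5535, 0.2363, 0.1325]
tool_rot: [0.889, 0.216, 0.398, -0.068]
ft_force: [0.1, -0.5, -0.5]
grip_width: 0.0006
grip_force: 0.0
```

Emit:
move_arm([
  {"hand": 0,"travel": [0,0,0],"twist": [-2.2,0,2.6]},
  {"hand": 0,"travel": [0,0,0],"twist": [-2.2,0,2.6]},
  {"hand": 0,"travel": [0,0,0],"twist": [-2.2,0,2.6]},
  {"hand": 0,"travel": [0,0,0],"twist": [-2.2,0,2.6]},
  {"hand": 0,"travel": [0,0,0],"twist": [-2.2,0,2.6]},
])

```text
time: 31.38
position: [0.5535, 0.2375, 0.133]
tool_rot: [0.91, 0.076, 0.407, -0.028]
ft_force: [0.6, 0.7, -0.5]
grip_width: 0.0006
grip_force: 0.0
```

Emit:
move_arm([
  {"hand": 0,"travel": [0,0,0],"twist": [-2.2,0,2.6]},
  {"hand": 0,"travel": [0,0,0],"twist": [-2.2,0,2.6]},
  {"hand": 0,"travel": [0,0,0],"twist": [-2.2,0,2.6]},
  {"hand": 0,"travel": [0,0,0],"twist": [0,0,0]},
  {"hand": 0,"travel": [0,0,0],"twist": [0,0,0]},
])

```text
time: 31.8
position: [0.5536, 0.238, 0.1332]
tool_rot: [0.913, -0.007, 0.409, -0.004]
ft_force: [0.0, -0.4, 0.2]
grip_width: 0.0006
grip_force: 0.0
```

```bash
python3 push.py l -5 45 -110 100; python3 place.py l 0 -1 10 -47|head -5
```

```text
q [ 0.3421  0.6726  2.1117  3.6706  0.5159 -1.7914] f [ 0.0057 -0.3531  0.2151] [0.5536 0.238  0.1332]
shift [-0.0988  2.5716  3.3285] turn [-4.3228 -3.1974  3.0105]
shift after turn [0.2205 2.3102 3.5095]
[[ 0.6659 -0.0103  0.7459  0.5536]
 [-0.017  -0.9999  0.0014  0.238 ]
 [ 0.7458 -0.0136 -0.666   0.1332]
 [ 0.      0.      0.      1.    ]]
tilt 48.23517716483954
```

Emit:
move_arm([
  {"hand": 0,"travel": [0,0,0],"twist": [-2.2,-1.6,1.5]},
  {"hand": 0,"travel": [0,0,0],"twist": [-2.1,-1.6,1.5]},
  {"hand": 0,"travel": [0.1,1.2,1.8],"twist": [0,0,0]},
  {"hand": 0,"travel": [0.1,1.1,1.7],"twist": [0,0,0]},
  {"hand": 0,"travel": [0,0,0],"twist": [0,0,0]},
])

```text
time: 32.22
position: [0.5787, 0.2088, 0.1083]
tool_rot: [0.923, -0.048, 0.382, 0.021]
ft_force: [0.8, -0.2, -0.6]
grip_width: 0.0007
grip_force: 0.0
```

```bash
python3 push.py l -5 44 -104 28; python3 - <<'E'
from h import *
shot("wrist","w7")
E
```

```text
q [ 0.2975  0.7097  2.0455  3.8335  0.451  -1.92  ] f [ 0.7934 -0.1571 -0.5541] [0.5787 0.2088 0.1083]
shift [-4.6478 -0.3518  5.2821] turn [ 0.2214 -0.9924 -0.1004]
shift after turn [-4.555  -0.3393  5.3631]
```

View pics/w7.png

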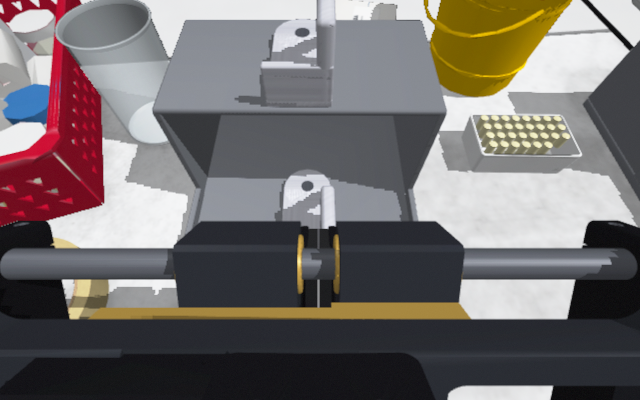

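The bracket lies square on the ledge in the left bin, with its ear at (328,205). The sample's ear is also on the right, at (325,40). Next: lower behind the flange.

Emit:
move_arm([
  {"hand": 0,"travel": [-1.6,-0.1,1.7],"twist": [0,0,0]},
  {"hand": 0,"travel": [-1.5,-0.1,1.7],"twist": [0,0,0]},
  {"hand": 0,"travel": [-1.5,-0.1,1.7],"twist": [0,0,0]},
  {"hand": 0,"travel": [0,0,0],"twist": [0,0,0]},
  {"hand": 0,"travel": [0,0,0],"twist": [0,0,0]},
])

```text
time: 32.68
position: [0.5796, 0.2129, 0.0398]
tool_rot: [0.923, -0.047, 0.381, 0.021]
ft_force: [0.8, 0.2, 0.4]
grip_width: 0.0001
grip_force: 0.0
```

```bash
python3 push.py l -4 44 -102;python3 push.py l -4 44 -18|tail -1
```

```text
q [ 0.3052  0.8687  2.0397  3.6867  0.5747 -1.7462] f [0.7894 0.2405 0.3982] [0.5796 0.2129 0.0398]
shift [-0.115  -0.0278  0.9719] turn [ 0.1962 -0.8297  0.0623]
shift after turn [-0.1009 -0.0244  0.9735]
shift after turn [ 5.9415 -0.0244  6.8087]
```

Emit:
move_arm([
  {"hand": 0,"travel": [-0.3,0,0.5],"twist": [0.1,-0.8,0]},
  {"hand": 0,"travel": [-0.1,0,0.3],"twist": [0,0,0]},
  {"hand": 0,"travel": [0.72,0,0.7],"twist": [0,0,0]},
  {"hand": 0,"travel": [0.72,0,0.7],"twist": [0,0,0]},
  {"hand": 0,"travel": [0.72,0,0.7],"twist": [0,0,0]},
])

```text
time: 33.1
position: [0.6145, 0.2094, 0.0329]
tool_rot: [0.925, -0.047, 0.376, 0.019]
ft_force: [-0.4, 0.2, 0.2]
grip_width: 0.0007
grip_force: 0.3
```

Emit:
move_arm([
  {"hand": 0,"travel": [0.72,0,0.7],"twist": [0,0,0]},
  {"hand": 0,"travel": [0.72,0,0.7],"twist": [0,0,0]},
  {"hand": 0,"travel": [0.72,0,0.7],"twist": [0,0,0]},
  {"hand": 0,"travel": [0.72,0,0.7],"twist": [0,0,0]},
  {"hand": 0,"travel": [0,0,0],"twist": [0,0,0]},
])

```text
time: 33.52
position: [0.6565, 0.2049, 0.0332]
tool_rot: [0.925, -0.048, 0.378, 0.02]
ft_force: [0.9, -0.4, 0.2]
grip_width: 0.0002
grip_force: 0.0
```

```bash
python3 push.py l -4 44 -18
```

```text
q [ 0.2416  0.8833  1.8766  3.7432  0.4321 -1.8765] f [ 0.8651 -0.3901  0.2489] [0.6565 0.2049 0.0332]
shift [ 0.8352 -0.0435  0.9745] turn [ 0.1049 -0.4257 -0.1214]
shift after turn [ 0.8425 -0.04    0.9684]
```

Emit:
move_arm([
  {"hand": 0,"travel": [0.36,0,0.36],"twist": [0,0,0]},
  {"hand": 0,"travel": [0.36,0,0.36],"twist": [0,0,0]},
  {"hand": 0,"travel": [0.25,0,0.25],"twist": [0,0,0]},
  {"hand": 0,"travel": [0,0,0],"twist": [0,0,0]},
])

```text
time: 33.85
position: [0.6673, 0.2039, 0.0317]
tool_rot: [0.925, -0.047, 0.375, 0.02]
ft_force: [-0.3, 0.6, -0.3]
grip_width: 0.0005
grip_force: 0.2
```

Emit:
move_arm([
  {"hand": 0,"travel": [0.2,0,0.2],"twist": [0,0,0]},
  {"hand": 0,"travel": [0.2,0,0.2],"twist": [0,0,0]},
  {"hand": 0,"travel": [0,0,0],"twist": [0,0,0]},
])

```text
time: 34.1
position: [0.6685, 0.2037, 0.0312]
tool_rot: [0.927, -0.046, 0.373, 0.02]
ft_force: [-12.5, 0.3, 9.2]
grip_width: 0.0001
grip_force: 6.3
```

```bash
python3 push.py l -4 44 -18
```

```text
q [ 0.2318  0.8859  1.8459  3.7712  0.3969 -1.9193] f [-12.5053   0.2793   9.2244] [0.6685 0.2037 0.0312]
shift [ 0.1118 -0.0361 -0.0196] turn [0.0719 0.1731 0.0908]
shift after turn [ 0.1118 -0.0363 -0.0192]
```

All three brackets are pushed home. Next: back away, settle and hand in.

Emit:
move_arm([
  {"hand": 0,"travel": [-0.7,0,-0.7],"twist": [0,0,0]},
  {"hand": 0,"travel": [-2.1,0,-2.1],"twist": [0,0,0]},
  {"hand": 0,"travel": [-2.1,0,-2.1],"twist": [0,0,0]},
  {"hand": 0,"travel": [1.5,0,-1.5],"twist": [0,0,0]},
  {"hand": 0,"travel": [2,0,-2],"twist": [0,0,0]},
])

```text
time: 34.52
position: [0.6004, 0.2104, 0.0789]
tool_rot: [0.927, -0.046, 0.371, 0.021]
ft_force: [1.0, -0.4, 0.2]
grip_width: 0.0005
grip_force: 0.0
```

Emit:
move_arm([
  {"hand": 0,"travel": [0,0,0],"twist": [0,0,0]},
  {"hand": 0,"travel": [0,0,0],"twist": [0,0,0]},
  {"hand": 0,"travel": [0,0,0],"twist": [0,0,0]},
  {"hand": 0,"travel": [0,0,0],"twist": [0,0,0]},
  {"hand": 0,"travel": [0,0,0],"twist": [0,0,0]},
])

```text
time: 34.93
position: [0.6039, 0.2102, 0.081]
tool_rot: [0.926, -0.047, 0.375, 0.02]
ft_force: [0.4, -0.6, -1.4]
grip_width: 0.0003
grip_force: 0.0
```

```bash
python3 - <<'E'
from h import *
print(tool()[:3,3],robot.get_obs()["ft_force"]); print(robot.hand_in())
E
```

```text
[0.6039 0.2102 0.081 ] [ 0.3667 -0.6384 -1.4384]
the job is handed in; nothing more can be done
None
```

I sorted all three brackets and handed the job in at about 35 s: both left-hand ones are in the right-side bin and the right-hand one is in the left-side bin. Each push stopped with 12–17 N of resistance where a bracket fully home should be, but I took no picture after the final pushes and the hand-in gave no verdict.

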